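Empty the light gauge's tray and hold a clear gift case in its light path

TASK

Empty bobbins stand in the way on the light gauge's hinged tray: lift the tray by its handle to tip all three into the bin behind it, without touching the bobbins, and let the tray back down. Then take the taller of the two clear gift cases out of the rack by its two frosted faces only, never touching the clear windows, and hold it upright and still in the air midway between lamp and detector, with its middle in the light path and the light going straight through the two windows. Finish while still holding it there; leave the short case in the rack and the glue stick standing.

Things in the scene. Friction and masses are not known exactly. Their poses are not given: they have to be found in the camera images.
- light_path (a point): point in the air midway between lamp and detector, on the light's axis, 110 mm above the table, 56 mm above the tray's floor and 36 mm above its rim. y axis: along the light, towards the lamp; x axis: away from the robot, towards the bin; z up. The light is 12 mm across; free gap between lamp barrel and detector snout 150 mm
- tray_handle (a point): middle of the tray's handle, a black round bar 10 mm in diameter, 64 mm clear length along the gauge's y axis (its frame turns with the tray), standing 52 mm out from the tray's front wall; 62 mm above the table with the tray down
- tray_hinge (a point): point on the tray's hinge line, which runs along the gauge's y axis under the tray's rear edge, 50 mm above the table; the handle is 158 mm in front of it and 12 mm above it with the tray down
- tray (a joint): angle of the steel tip tray (105 x 100 mm; floor 54, rim 74 mm above the table when down; walls at front and sides, open at the rear hinge edge). 0 = down; grows to its stop at 1.3 as the handle is lifted up and back over the hinge. 0.25 kg, falls back when let go. The bobbins slide off over the rear edge at about 0.7 to 1.2: hold it near the stop for a second
- bin_floor (a point): centre of the floor of the open metal bin fixed behind the tray, axes as the gauge's; inside 92 mm along x and 162 mm along y, front wall 42 mm, sides 85 mm, back 100 mm high
- bobbin0_center (a point): turned wooden ribbon bobbin, 26 mm diameter, 56 mm tall, 25 g; this point is its centre. Three alike stand upright on the tip tray at the start and reach up into the light path
- bobbin1_center (a point): turned wooden ribbon bobbin, 26 mm diameter, 56 mm tall, 25 g; this point is its centre. Three alike stand upright on the tip tray at the start and reach up into the light path
- bobbin2_center (a point): turned wooden ribbon bobbin, 26 mm diameter, 56 mm tall, 25 g; this point is its centre. Three alike stand upright on the tip tray at the start and reach up into the light path
- gauge: the light gauge: fixed grey base with two upright heads 154 mm tall at its left (lamp, black barrel) and right (detector, metal snout), with the tray between them and the bin behind; origin on the table under the light path, axes as the light path's
- tall_case: the taller clear gift case, origin at the centre of its underside, axes as its centre point's
- tall_case_center (a point): centre of the taller clear gift case, 26 x 36 x 76 mm, 65 to 105 g. y axis: square to the two frosted, ribbed white faces (36 mm apart, each 24 mm wide, full height: grip here). x axis: square to the two clear windows (26 mm apart, not to be touched). At the start it stands in one of the rack's two 8 mm deep pockets, its centre 48 mm above the table
- tall_case_window: the clear part of the taller case, windows on its x sides, standing 1 mm proud of the edges of the frosted faces; origin at the centre of the underside
- short_case_center (a point): centre of the shorter case, like the taller but 50 mm tall, in the other pocket, 66 mm from the taller one along the rack (along both cases' x axis); centre 35 mm above the table
- rack: fixed wooden rack 140 x 70 x 18 mm with two pockets side by side along its x axis, 66 mm apart; origin at the centre of its underside. The pockets are 30 x 40 mm, 2 mm wider than the cases all round
- glue_stick: glue stick standing upright on the table, 26 mm diameter, 97 mm tall, origin at its foot
- bobbin0: bobbin 0 itself, origin at the centre of its foot
- bobbin1: bobbin 1 itself, origin at the centre of its foot
- bobbin2: bobbin 2 itself, origin at the centre of its foot
Things that resemble listed ones, but are neither listed nor needed, are in the scene too. Leave any blue look-alike of the bobbin0 alone.

How it is judged:
By the outcome, as a careful person would: the job done as asked, in the order asked, and still so for the second after the job is handed in, while the arm keeps its last pose, push and grip.
It also fails if it takes over 56 s, if anything falls off the work surface, if the arm or the gripper's body presses on something with over 40 N, if the wrist force passes 120 N, or if a joint passes its speed limit or range.

ROBOT

A 6-joint arm with a two-finger parallel gripper is mounted at the origin on a cart in front of the work surface, level with it; the furniture and walls round the work are solid. World frame = base frame: x ahead of the robot, y to its left, z up, the work surface at z = 0. Lengths are in m, angles in rad, forces in N, time in s.
With the tool pointing down it reaches from about 0.425 to 0.95 m from the base axis. Payload 3.5 kg.
Tool frame: the origin (TCP) lies at the very end of the fingers, on their centre line; the grasp point (between the pads) lies 19 mm behind it; z points along the fingers, y is the direction in which the jaws open and shut (so a half turn about z gives the same grasp; the last joint's range is limited). The gripper opens to 85 mm and grips with 20 to 120 N. Pads are 22 mm wide; open, the fingers measure 114 mm over their backs; the gripper's body (76 mm by 85 mm) begins 54 mm behind the grasp point. The pads swing forward as they close: fully open they stand 13 mm farther back than shut.
Start: joints at [-1.471, 0.286, 1.577, -0, 1.279, -0.15], TCP at [0.167, -0.654, 0.194] pointing down, gripper open.
Joint ranges: [-2.77, 2.77], [-0.9, 2.22], [0.21, 2.48], [-1.53, 4.67], [0.24, 2.81], [-2.84, 2.84]. Speed limits (rad/s): [2.79, 2.79, 3.14, 3.14, 3.14, 3.14].

INTERFACE

Orientations are given as a unit quaternion [x, y, z, w].
In Python, from plant import ctrl, imaging gives the robot as it stands.
- The arm moves only by the shell command python3 -m creep 'ROWS' [OPENING] [FORCE]. ROWS is JSON, one flat list of numbers, 4 for each row, row after row: the shift along the tool's x, y, z in units of 25 mm (1.0 is 25 mm), then the turn about the tool's z in units of 5 degrees (1.0 is 5 degrees). A call has 1 to 20 rows; each row is the pose to reach, as a shift and turn from the pose commanded when the call began, along the tool's axes at that moment; what a row does not reach only later rows make up. A row lasts 1/12 s, in which the tool goes at most 41.7 mm and 7.16 degrees, less where a joint would pass 70% of its speed; a pose out of reach is approached as far as the arm can. A call with a gripper value outside its range is refused whole. OPENING is the closure in counts, from 0 (fully open) to 255 (shut), set as the call begins (- or left out, the last holds). The fingers move at their own pace and stop on an object; FORCE is the grip in N (left out, the last holds). Time passes only in rows, so rows that repeat a pose let the fingers close. It gives the time, the measured TCP pose, the force and the opening at its end, in the units of the state.
- ctrl.get_state(): the state, without advancing time (a new reading comes with each control period).
- imaging.read_camera(name): name is "scene" or "top" or "wrist"; returns the picture (420x560x3 uint8, red, green, blue); there is no depth.
- imaging.camera_info(name): a dict with "intrinsics" (3x3 intrinsics, pixels), "origin" and "attitude" of the camera in the world. Camera axes: x right, y down, z forward; pixel columns grow to the right and rows downward; lengths in m; the calibration is good to about 2 mm. A picture is of the moment at which its call begins: read the wrist's pose just before it. camera_info takes no time and is no camera call; for the wrist camera it gives the pose at the moment of the call.
- ctrl.sign_off(): hands the job in, once; it reports no verdict.
Trained networks look in the newest picture that a camera, given by its name, has taken for a name from the list of things; names that differ only in an ending like _2 or _b are one class to them, and where a whole thing is asked for, a point or a joint stands for the part that bears it (a point fixed in the world has none). Each returns a list of dicts, best first, with "p" (0 to 1); they miss things now and then, are a little off and sometimes report something else, mostly with a low value. They report only what shows in the picture. A call takes as long as a camera call. They do not tell look-alikes from the thing itself.
- imaging.silhouettes(camera, name): "mask" (420x560 bool, what is visible of it) and "uv" ([column, row] in pixels, amid what is visible of it).
The state is a dict: "time": time; "qpos": joint angles; "dq": joint speeds; "joint_efforts": joint torques, N m; "eef_pos": TCP position; "tcp_rot": TCP orientation; "contact_force": force on the tool from outside, world axes, zero at the start; "wrist_torque": the same for the moment, N m; "opening": opening from 0.0 (shut) to 1.0 (fully open).
Only numpy, scipy, OpenCV 4.12 (cv2) and the standard library are available. Lean on these libraries where they do the work, as an engineer would, in place of code of your own. Each camera call takes 0.05 s, during which the arm holds its last target.

## Working session

There is one attempt and no reset: what is moved stays moved. The work goes in short steps, Python scripts to look and compute and a shell command to move; the robot and the scene stay as the last step left them, time stands still between calls to the robot, and variables do not carry over. Pictures are saved under pics/ and viewed, and the job is handed in when it is done.

```bash
ls; mkdir -p pics; python3 - <<'E'
from plant import ctrl, imaging
import cv2
s=ctrl.get_state(); print({k:(v if not hasattr(v,'round') else v) for k,v in s.items()})
for n in ["scene","top","wrist"]:
    im=imaging.read_camera(n); cv2.imwrite(f"pics/{n}0.png",im[:,:,::-1]); 
    i=imaging.camera_info(n); print(n,i)
E
```

```text
pics
{'time': 0.0, 'qpos': array([-1.47100544e+00,  2.87224378e-01,  1.57820143e+00,  1.31362247e-05,
        1.27863377e+00, -1.50007200e-01]), 'dq': array([-0.00078567, -0.00125785,  0.00121572,  0.00021018, -0.00067721,
        0.00078807]), 'joint_efforts': array([-9.08184802e-06, -4.05982733e+01, -2.92624694e+01, -2.87279363e-04,
        5.82877983e-03,  9.90398057e-07]), 'eef_pos': array([ 0.16681595, -0.6532719 ,  0.19299495]), 'tcp_rot': array([ 9.92209731e-01,  1.24572584e-01,  3.72520450e-05, -1.23291079e-03]), 'contact_force': array([ 0.31701583,  0.02819522, -0.67139986]), 'wrist_torque': array([0.03787539, 0.01283593, 0.01362375]), 'opening': 0.9980561765619759}
scene {'intrinsics': array([[426.62682313,   0.        , 278.63927045],
       [  0.        , 426.62682313, 211.87954927],
       [  0.        ,   0.        ,   1.        ]]), 'origin': array([ 0.10939553, -0.63479257,  0.43066153]), 'attitude': array([ 0.79984376, -0.23087272,  0.15850674, -0.53087038])}
top {'intrinsics': array([[424.05868485,   0.        , 273.1811192 ],
       [  0.        , 424.05868485, 213.22056876],
       [  0.        ,   0.        ,   1.        ]]), 'origin': array([0.357054  , 0.03001415, 1.06348928]), 'attitude': array([-0.70358456,  0.70642262, -0.05262807,  0.05626841])}
wrist {'intrinsics': array([[289.7218058 ,   0.        , 275.53122183],
       [  0.        , 289.7218058 , 213.24671449],
       [  0.        ,   0.        ,   1.        ]]), 'origin': array([ 0.24795116, -0.63345843,  0.37254822]), 'attitude': array([ 0.77882025, -0.60467229, -0.10300752,  0.13114832])}
```

View pics/scene0.png

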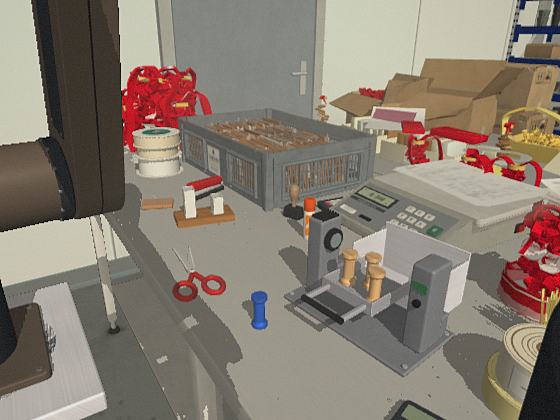

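View pics/top0.png

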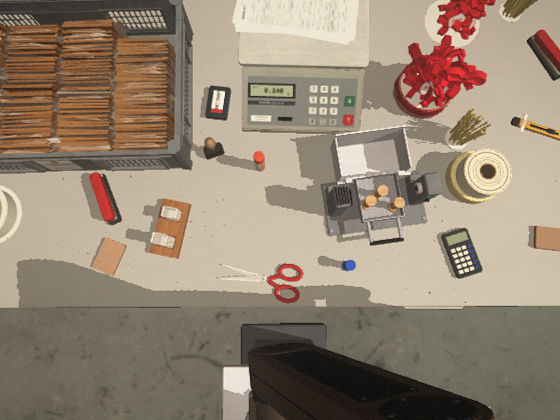

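View pics/wrist0.png

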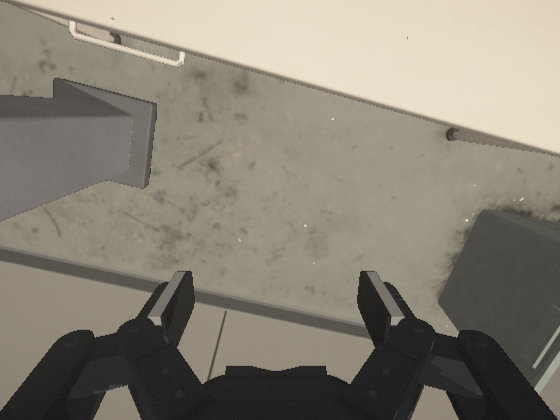

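The three pictures show the gauge around top(375,200) with three wooden bobbins and its black handle at top(386,240). The rack with its two cases is at top(172,228), the orange-capped glue stick at top(259,160), and a blue look-alike at top(349,266). Next I'll run the networks and triangulate.

```bash
cat > h.py <<'E'
import numpy as np, cv2
from scipy.spatial.transform import Rotation as R
from plant import ctrl, imaging
def cam(n):
    i=imaging.camera_info(n); return np.array(i["intrinsics"]),np.array(i["origin"]),R.from_quat(i["attitude"]).as_matrix()
def ray(c,uv):
    K,o,A=c; d=A@np.linalg.inv(K)@np.array([uv[0],uv[1],1.]); return o,d/np.linalg.norm(d)
def atz(c,uv,z):
    o,d=ray(c,uv); return o+d*(z-o[2])/d[2]
def proj(c,p):
    K,o,A=c; q=K@(A.T@(np.asarray(p)-o)); return q[:2]/q[2]
def tri(*cu):
    M=np.zeros((3,3));b=np.zeros(3)
    for c,uv in cu:
        o,d=ray(c,uv);P=np.eye(3)-np.outer(d,d);M+=P;b+=P@o
    p=np.linalg.solve(M,b); return p,[np.round(proj(c,p)-uv,1) for c,uv in cu]
def shot(n,f):
    im=imaging.read_camera(n); cv2.imwrite(f"pics/{f}.png",im[:,:,::-1]); return im
def crop(n,im,x0,y0,x1,y1,f,s):
    cv2.imwrite(f"pics/{f}.png",cv2.resize(im[y0:y1,x0:x1,::-1],None,fx=s,fy=s,interpolation=cv2.INTER_CUBIC))
E
python3 - <<'E'
from h import *
ims={}
for n in ["top","scene"]:
    im=shot(n,n+"1"); ims[n]=im
    for name in ["tray_handle","gauge","tall_case","short_case_center","tall_case_window","rack","glue_stick","bobbin0","tray","bin_floor"]:
        r=imaging.silhouettes(n,name)
        for d in r[:5]:
            ys,xs=np.where(d["mask"]); print(n,name,round(d["p"],2),np.round(d["uv"]), (xs.min(),xs.max(),ys.min(),ys.max(),len(xs)) if len(xs) else None)
crop("top",ims["top"],310,110,460,260,"ct",4)
crop("top",ims["top"],130,180,230,280,"cr",6)
crop("scene",ims["scene"],280,180,480,380,"cs",3)
crop("scene",ims["scene"],130,160,250,240,"csr",6)
E
```

```text
top tray_handle 0.58 [380. 202.] (np.int64(353), np.int64(404), np.int64(174), np.int64(245), 1739)
top gauge 0.78 [374. 182.] (np.int64(321), np.int64(441), np.int64(124), np.int64(245), 9315)
top gauge 0.44 [261. 161.] (np.int64(254), np.int64(264), np.int64(151), np.int64(171), 191)
top tall_case 0.76 [166. 239.] (np.int64(152), np.int64(174), np.int64(233), np.int64(247), 262)
top short_case_center 0.47 [175. 214.] (np.int64(162), np.int64(180), np.int64(207), np.int64(220), 215)
top short_case_center 0.39 [160. 239.] (np.int64(152), np.int64(166), np.int64(232), np.int64(245), 145)
top tall_case_window 0.52 [160. 239.] (np.int64(153), np.int64(165), np.int64(234), np.int64(245), 125)
top rack 0.93 [174. 226.] (np.int64(150), np.int64(190), np.int64(199), np.int64(258), 1197)
top rack 0.35 [375. 185.] (np.int64(321), np.int64(441), np.int64(125), np.int64(245), 9108)
top glue_stick 0.66 [260. 161.] (np.int64(254), np.int64(264), np.int64(152), np.int64(170), 172)
top glue_stick 0.54 [161. 238.] (np.int64(152), np.int64(166), np.int64(233), np.int64(246), 163)
top bobbin0 0.62 [36
[... 1641 characters left out ...]
nt64(285), 485)
scene bobbin0 0.62 [368. 262.] (np.int64(363), np.int64(380), np.int64(252), np.int64(287), 233)
scene bobbin0 0.61 [376. 278.] (np.int64(365), np.int64(385), np.int64(266), np.int64(301), 471)
scene bobbin0 0.36 [188. 188.] (np.int64(182), np.int64(194), np.int64(186), np.int64(204), 60)
scene tray 0.68 [354. 295.] (np.int64(302), np.int64(409), np.int64(257), np.int64(323), 2578)
scene bin_floor 0.86 [390. 290.] (np.int64(284), np.int64(470), np.int64(208), np.int64(376), 17407)
scene bin_floor 0.49 [218. 204.] (np.int64(209), np.int64(223), np.int64(192), np.int64(213), 265)
scene bin_floor 0.22 [358. 293.] (np.int64(301), np.int64(409), np.int64(257), np.int64(323), 2565)
```

View pics/ct.png

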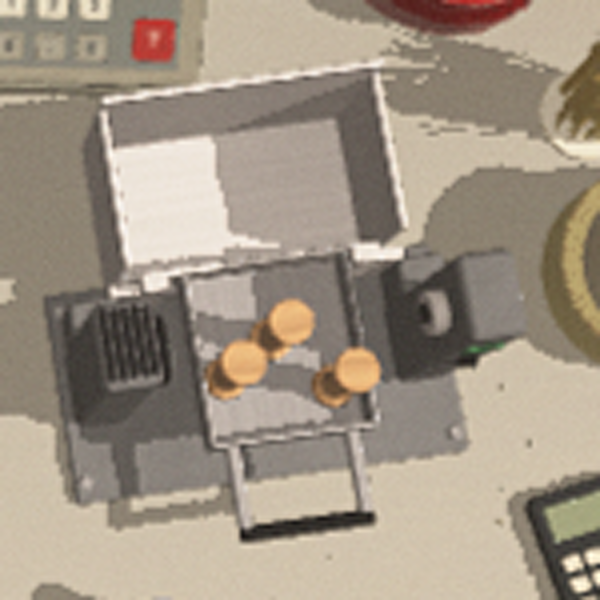

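View pics/cr.png

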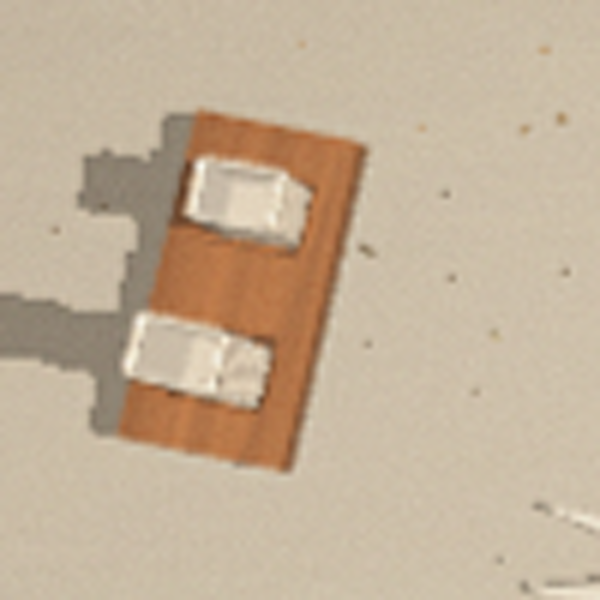

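View pics/cs.png

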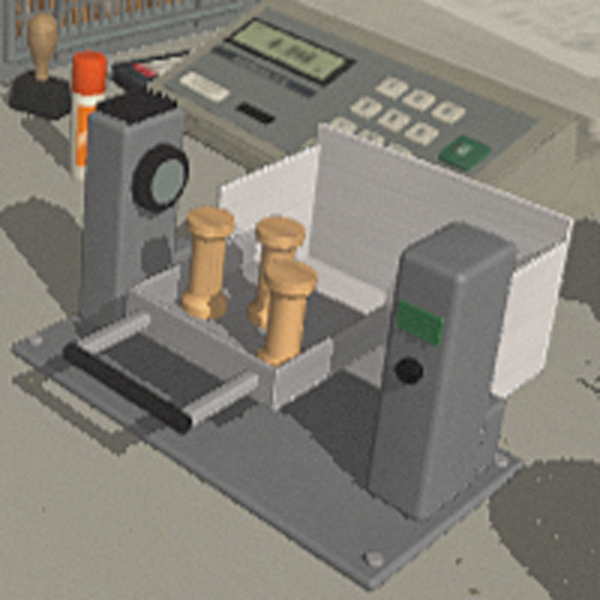

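View pics/csr.png

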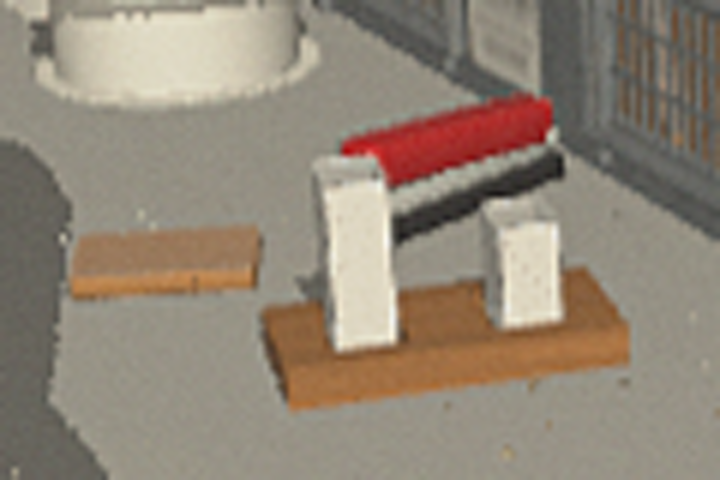

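```bash
cat > fit.py <<'E'
from h import *
from scipy.optimize import least_squares
T=cam("top");S=cam("scene")
def t(u,v): return np.array([310+u/4,110+v/4])
def s(u,v): return np.array([280+u/3,180+v/3])
obs=[(T,t(243,532),'hL'),(T,t(373,518),'hR'),(S,s(68,352),'hL'),(S,s(187,423),'hR'),(S,s(163,178),'lens'),(T,t(431,313),'sn'),
 (T,t(100,102),'bL'),(T,t(380,67),'bR'),(S,s(571,221),'bR')]
def pts(p):
    x,y,a,hx,L,bx,bw=p; c,sn=np.cos(a),np.sin(a)
    l=dict(hL=(-hx,L,.062),hR=(-hx,-L,.062),lens=(0,.075,.110),sn=(0,-.072,.110),bL=(bx,bw,.1),bR=(bx,-bw,.1))
    return {k:np.array([x+c*v[0]-sn*v[1],y+sn*v[0]+c*v[1],v[2]]) for k,v in l.items()}
def f(p):
    P=pts(p); return np.concatenate([proj(c,P[k])-uv for c,uv,k in obs])
r=least_squares(f,[.42,-.2,.1,.1,.037,.14,.083],loss='soft_l1')
print(np.round(r.x,4),'yaw deg',np.degrees(r.x[2])); 
for (c,uv,k),e in zip(obs,r.fun.reshape(-1,2)): print(k,np.round(e,1))
for k,v in pts(r.x).items(): print(k,np.round(v,4))
print(tri((T,t(243,532)),(S,s(68,352))),tri((T,t(373,518)),(S,s(187,423))))
E
python3 fit.py
```

```text
[ 0.5496 -0.2182  0.1425  0.1071  0.0391  0.154   0.0847] yaw deg 8.166715148388366
hL [-0.2  1.1]
hR [-0.1 -0.3]
hL [ 0.6 -0.6]
hR [-0.2  0.3]
lens [1.  0.8]
sn [-3.2  0.8]
bL [0.2 0.8]
bR [ 0.7 -0.5]
bR [-0.1 -1.5]
hL [ 0.438  -0.1947  0.062 ]
hR [ 0.4491 -0.2721  0.062 ]
lens [ 0.5389 -0.1439  0.11  ]
sn [ 0.5598 -0.2895  0.11  ]
bL [ 0.69   -0.1125  0.1   ]
bR [ 0.7141 -0.2801  0.1   ]
(array([ 0.43911055, -0.19458869,  0.06087034]), [array([-0.4,  0.6]), array([ 1.1, -0.2])]) (array([ 0.44871862, -0.27227442,  0.06271707]), [array([ 0.1, -0.1]), array([-0.3,  0. ])])
```

```bash
python3 - <<'E'
from h import *
T=cam("top");S=cam("scene")
t=lambda u,v:np.array([130+u/6,180+v/6]); s=lambda u,v:np.array([130+u/6,160+v/6])
# rack top corners z=.018
C=[atz(T,t(*p),.018) for p in [(200,108),(365,146),(290,470),(118,434)]]
for c in C: print('rack',np.round(c,4))
print('centre',np.mean(C,0), 'len',np.linalg.norm(C[0]-C[3]),np.linalg.norm(C[1]-C[2]),np.linalg.norm(C[0]-C[1]))
for a,b in ((3,0),(2,1)):
    d=C[b]-C[a]; print('yaw x',np.degrees(np.arctan2(d[1],d[0])))
# tall case top z=.086 corners
Q=[atz(T,t(*p),.086) for p in [(142,312),(225,332),(210,396),(125,374)]]
for c in Q: print('tall',np.round(c,4))
print(np.mean(Q,0))
Q=[atz(T,t(*p),.060) for p in [(203,157),(283,170),(270,240),(188,220)]]
for c in Q: print('short',np.round(c,4))
print(np.mean(Q,0))
# scene rack corners
for p in [(265,312),(585,268),(628,320),(292,375)]: print('sc rack',np.round(atz(S,s(*p),.018),4))
E
```

```text
rack [0.5595 0.311  0.018 ]
rack [0.543  0.2414 0.018 ]
rack [0.4084 0.2686 0.018 ]
rack [0.4234 0.3398 0.018 ]
centre [0.48354026 0.29019113 0.018     ] len 0.13910519273874564 0.13733473482525413 0.07151996264716078
yaw x -11.942234444968534
yaw x -11.430003174667656
tall [0.4661 0.3123 0.086 ]
tall [0.4582 0.2799 0.086 ]
tall [0.4335 0.2848 0.086 ]
tall [0.4421 0.3179 0.086 ]
[0.44997103 0.29869444 0.086     ]
short [0.5313 0.2978 0.06  ]
short [0.5259 0.2655 0.06  ]
short [0.4976 0.2698 0.06  ]
short [0.5058 0.3029 0.06  ]
[0.5151751  0.28398764 0.06      ]
sc rack [0.4198 0.3294 0.018 ]
sc rack [0.5548 0.305  0.018 ]
sc rack [0.5443 0.2435 0.018 ]
sc rack [0.4067 0.2625 0.018 ]
```

```bash
cat >> h.py <<'E'
G0=np.array([.5496,-.2182,0.]); GY=np.radians(8.17)
def g2w(x,y,z): 
    c,s=np.cos(GY),np.sin(GY); return G0+[c*x-s*y,s*x+c*y,z]
def move(p,yawy=None):
    """units to reach TCP p with tool y at world angle yawy deg (mod 180)"""
    st=ctrl.get_state(); A=R.from_quat(st["tcp_rot"]).as_matrix()
    d=A.T@(np.asarray(p)-st["eef_pos"])/.025
    cy=np.degrees(np.arctan2(A[1,1],A[0,1])); t=None
    if yawy is not None:
        t=(yawy-cy+90)%180-90; t=-t/5
    print("units",np.round(d,3),"turn",None if t is None else round(t,2),"| now",np.round(st["eef_pos"],4),"yawy",round(cy,2),"tilt",np.round(A[:,2],3),"F",np.round(st["contact_force"],1),"op",round(st["opening"],3),"t",round(st["time"],2),"q6",round(st["qpos"][5],2))
E
python3 -c "
from h import *
print(g2w(-.107,0,0)); move(g2w(-.107,0,.14),8.17)"
```

```text
[ 0.44368597 -0.23340584  0.        ]
units [ 14.888 -13.565   2.176] turn -16.77 | now [ 0.1669 -0.654   0.1944] yawy -75.68 tilt [-0. -0. -1.] F [0.5 0.3 0.8] op 0.999 t 1.25 q6 -0.15
```

What could be mistaken for what I need:
- **Handle:** the black bar at top(387,241) is the only one, and it is on the gauge. The red/black stapler at top(104,198) is not it.
- **Case:** the tall case is the one at top(162,240) / scene(189,200), and the short one is at top(174,214) / scene(217,204).
- **Bobbins:** the three wooden ones are on the tray. The blue look-alike at top(349,266) stays alone.

The crops confirm these choices. Next I move above the handle.

```bash
python3 -m creep '[14.9,-13.6,2,-16.8, 14.9,-13.6,2,-16.8, 14.9,-13.6,2,-16.8, 14.9,-13.6,2,-16.8, 14.9,-13.6,2,-16.8, 14.9,-13.6,2,-16.8, 14.9,-13.6,2,-16.8, 14.9,-13.6,2,-16.8, 14.9,-13.6,2,-16.8, 14.9,-13.6,2,-16.8, 14.9,-13.6,2,-16.8, 14.9,-13.6,2,-16.8, 14.9,-13.6,2,-16.8, 14.9,-13.6,2,-16.8, 14.9,-13.6,2,-16.8, 14.9,-13.6,2,-16.8, 14.9,-13.6,2,-16.8, 14.9,-13.6,2,-16.8]' 135 40
python3 - <<'E'
from h import *
move(g2w(-.107,0,.043),8.17)
c=cam("wrist"); im=shot("wrist","w1")
for n in ["hL","hR"]:
    pass
print(proj(c,g2w(-.107,.032,.062)),proj(c,g2w(-.107,-.032,.062)))
E
```

```text
time: 2.75
eef_pos: [0.4433, -0.2339, 0.1446]
tcp_rot: [0.655, 0.756, -0.0, 0.0]
contact_force: [-0.1, 0.3, -1.0]
opening: 0.467
units [0.018 0.018 4.066] turn -0.0 | now [ 0.4433 -0.2339  0.1446] yawy 8.16 tilt [ 0. -0. -1.] F [-0.1  0.3 -1. ] op 0.467 t 2.75 q6 -0.83
[277.49053233 172.69278149] [277.33142094 237.0630216 ]
```

View pics/w1.png

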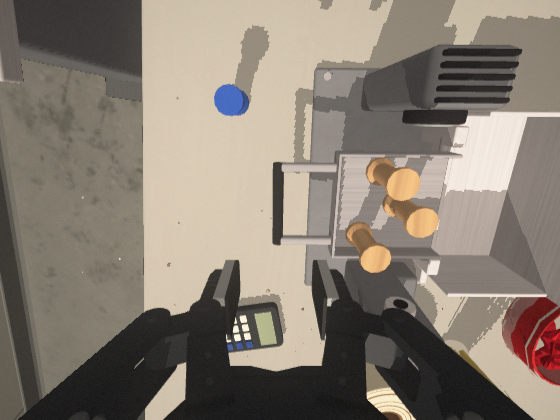

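Seen from the wrist, the bar runs (278,163)–(278,245), with its clear part at rows 172–236. The prediction was 173–237 at column 277, so it agrees. I'll descend and grip.

```bash
python3 -m creep '[0,0,1,0, 0,0,2,0, 0,0,3,0, 0,0,3.6,0, 0,0,4.05,0, 0,0,4.05,0, 0,0,4.05,0]' && python3 -m creep '[0,0,0,0, 0,0,0,0, 0,0,0,0, 0,0,0,0, 0,0,0,0, 0,0,0,0, 0,0,0,0, 0,0,0,0, 0,0,0,0, 0,0,0,0]' 255 40
python3 - <<'E'
from h import *
move(g2w(-.107,0,.043),8.17)
im=shot("scene","s2"); crop("scene",im,250,130,500,380,"s2c",2.4)
E
```

```text
time: 3.38
eef_pos: [0.4436, -0.2329, 0.0432]
tcp_rot: [0.654, 0.756, -0.0, -0.0]
contact_force: [0.0, 0.5, 0.2]
opening: 0.469
time: 4.22
eef_pos: [0.4438, -0.2324, 0.0431]
tcp_rot: [0.654, 0.757, -0.0, -0.0]
contact_force: [0.2, 0.1, 0.7]
opening: 0.0
units [-0.038 -0.008  0.005] turn 0.03 | now [ 0.4438 -0.2324  0.0431] yawy 8.32 tilt [-0.  0. -1.] F [0.2 0.1 0.7] op 0.0 t 4.22 q6 -0.83
```

View pics/s2c.png

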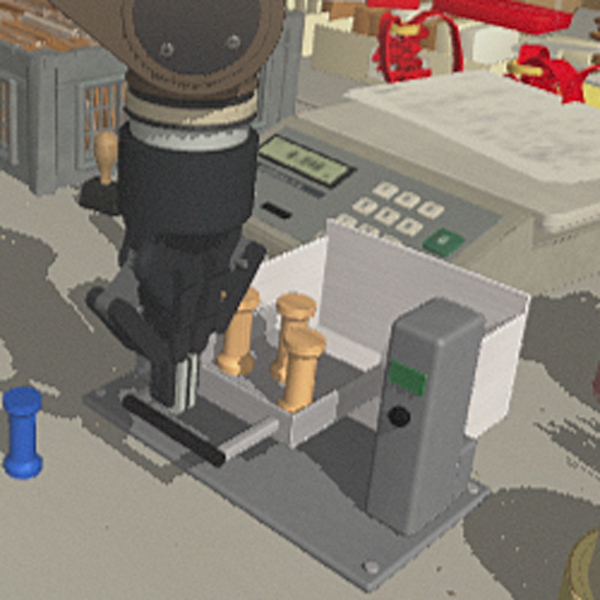

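```bash
python3 - <<'E'
from h import *
im=shot("wrist","w3"); c=cam("wrist")
print(proj(c,g2w(-.107,.032,.062)),proj(c,g2w(-.107,-.032,.062)))
im=shot("top","t3"); crop("top",im,300,120,460,280,"t3c",3.7)
im=imaging.read_camera("scene"); crop("scene",im,280,220,360,340,"s3c",5)
E
```

```text
[277.36478823 209.08660047] [276.88690525 301.81497564]
```

View pics/w3.png

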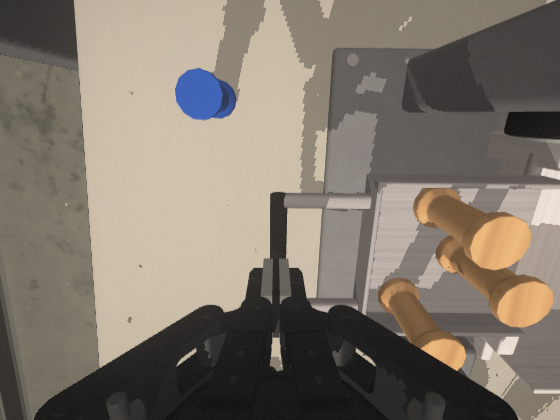

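View pics/s3c.png

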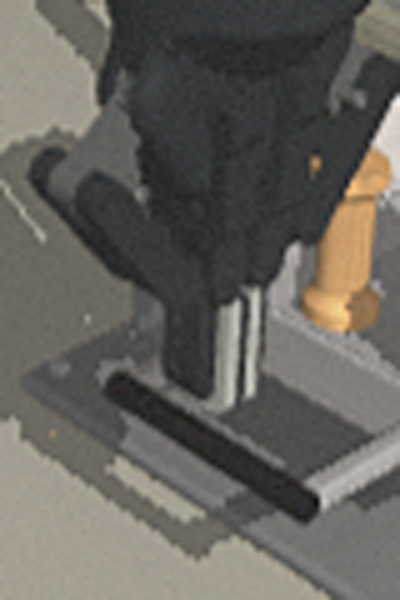

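View pics/t3c.png

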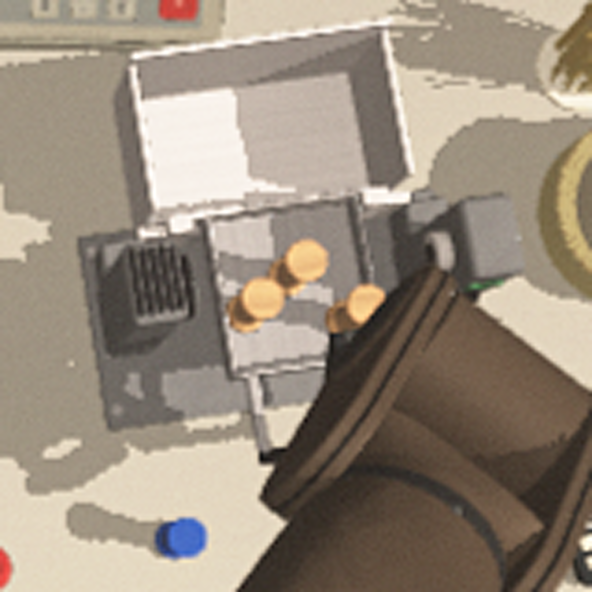

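```bash
python3 - <<'E'
from h import *
S=cam("scene"); p=ctrl.get_state()["eef_pos"]
for dz in (0,.019,.03,.04): print(dz,proj(S,p+[0,0,dz]), (proj(S,p+[0,0,dz])-[280,220])*5)
for y in (.04,0,-.04): print(proj(S,g2w(-.107,y,.062)),(proj(S,g2w(-.107,y,.062))-[280,220])*5)
im=imaging.read_camera("scene"); crop("scene",im,300,260,360,330,"s4c",8)
T=cam("top"); print("TCP in top",proj(T,p))
E
```

```text
0 [320.96343876 318.83213307] [204.81719379 494.16066536]
0.019 [321.57328228 308.05938526] [207.86641138 440.29692628]
0.03 [321.93297794 301.70544278] [209.66488968 408.52721388]
0.04 [322.26429829 295.85274372] [211.32149143 379.26371858]
[302.90059341 296.48137394] [114.50296707 382.4068697 ]
[321.92080462 308.47454517] [209.60402308 442.37272586]
[342.73130511 321.59658116] [313.65652553 507.98290578]
TCP in top [384.45823731 242.24432209]
```

View pics/s4c.png

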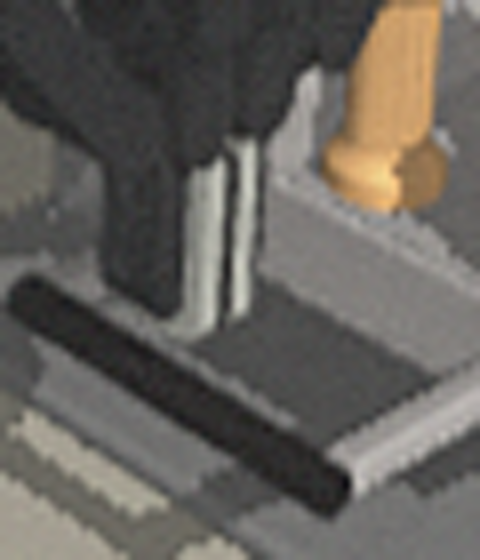

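```bash
python3 - <<'E'
from h import *
W=cam("wrist");S=cam("scene"); p=ctrl.get_state()["eef_pos"]
for dz in (0,.01,.02,.03,.04): print(dz,proj(W,p+[0,0,dz]),proj(W,p+[0,.011,dz]))
print(W[1]-p)
for z in (.043,.055,.065,.075,.085): print(z,atz(S,(325,302),z))
im=imaging.read_camera("wrist"); crop("wrist",im,220,180,340,340,"w4c",4)
E
```

```text
0 [277.31418734 243.7780132 ] [279.73560257 228.93374412]
0.01 [277.38170863 250.38443573] [279.92884192 234.90579299]
0.02 [277.45639716 257.69211561] [280.1430131  241.52473876]
0.03 [277.53945806 265.81896637] [280.3817119  248.90170868]
0.04 [277.63238272 274.91090677] [280.64940771 257.17482935]
[-0.0131364   0.08313312  0.17920949]
0.043 [ 0.47554119 -0.20173736  0.043     ]
0.055 [ 0.46420721 -0.21514252  0.055     ]
0.065 [ 0.45476222 -0.22631348  0.065     ]
0.075 [ 0.44531724 -0.23748444  0.075     ]
0.085 [ 0.43587226 -0.2486554   0.085     ]
```

View pics/w4c.png

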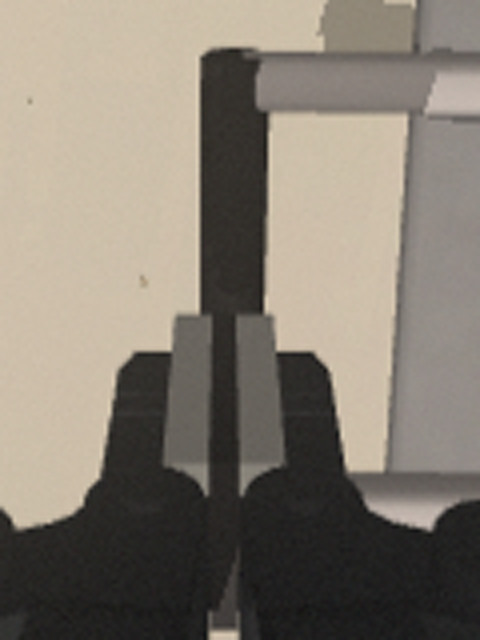

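The scene picture contradicts the reported TCP. The finger ends show at scene(325,302), just above the bar and about 35–39 mm above the reported TCP, and the wrist view agrees. The gripper closed on nothing, above the handle. I'll open it, go down in checked steps and measure the offset.

```bash
python3 -m creep '[0,0,0,0, 0,0,0,0, 0,0,0,0, 0,0,0,0, 0,0,0,0]' 135 40; python3 -m creep '[0,0,0.2,0, 0,0,0.4,0, 0,0,0.6,0, 0,0,0.8,0, 0,0,0.8,0, 0,0,0.8,0]'
python3 - <<'E'
from h import *
move(g2w(-.107,0,.043),8.17)
im=imaging.read_camera("scene"); crop("scene",im,280,220,380,340,"s5c",5)
im=imaging.read_camera("wrist"); crop("wrist",im,180,160,380,360,"w5c",3)
E
```

```text
time: 4.93
eef_pos: [0.4438, -0.2325, 0.0432]
tcp_rot: [0.654, 0.756, -0.0, 0.0]
contact_force: [0.9, 0.4, 0.4]
opening: 0.473
time: 5.43
eef_pos: [0.4433, -0.2322, 0.0225]
tcp_rot: [0.654, 0.756, -0.0, -0.001]
contact_force: [-0.5, -0.7, 0.7]
opening: 0.468
units [-0.05   0.006 -0.822] turn 0.03 | now [ 0.4433 -0.2322  0.0225] yawy 8.31 tilt [-0.001  0.001 -1.   ] F [-0.5 -0.7  0.7] op 0.468 t 5.43 q6 -0.83
```

View pics/s5c.png

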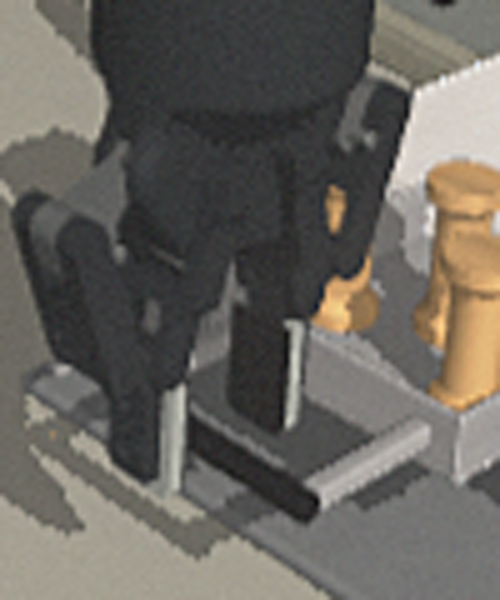

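View pics/w5c.png

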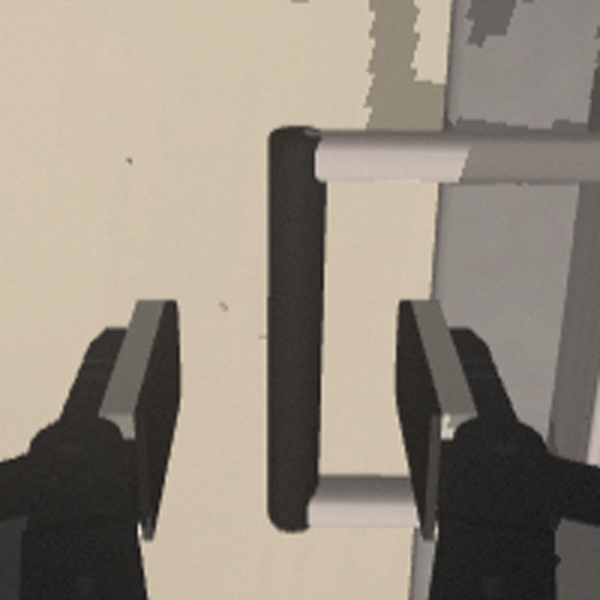

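```bash
python3 -m creep '[0,0,0.2,0, 0,0,0.4,0, 0,0,0.6,0, 0,0,0.7,0, 0,0,0.7,0, 0,0,0.7,0]' && python3 -m creep '[0,0,0,0, 0,0,0,0, 0,0,0,0, 0,0,0,0, 0,0,0,0, 0,0,0,0, 0,0,0,0, 0,0,0,0]' 255 45
python3 - <<'E'
from h import *
move(g2w(-.107,0,.005),8.17)
im=imaging.read_camera("scene"); crop("scene",im,280,220,380,340,"s6c",5)
E
```

```text
time: 6.03
eef_pos: [0.4436, -0.2323, 0.0053]
tcp_rot: [0.654, 0.757, -0.0, -0.0]
contact_force: [0.1, -0.5, 1.2]
opening: 0.467
time: 6.7
eef_pos: [0.4451, -0.2326, 0.0061]
tcp_rot: [0.654, 0.756, 0.001, 0.001]
contact_force: [5.5, 0.9, -1.7]
opening: 0.097
units [-0.025 -0.062  0.044] turn 0.02 | now [ 0.4451 -0.2326  0.0061] yawy 8.26 tilt [ 0.003 -0.001 -1.   ] F [ 5.5  0.9 -1.7] op 0.097 t 6.7 q6 -0.83
```

View pics/s6c.png

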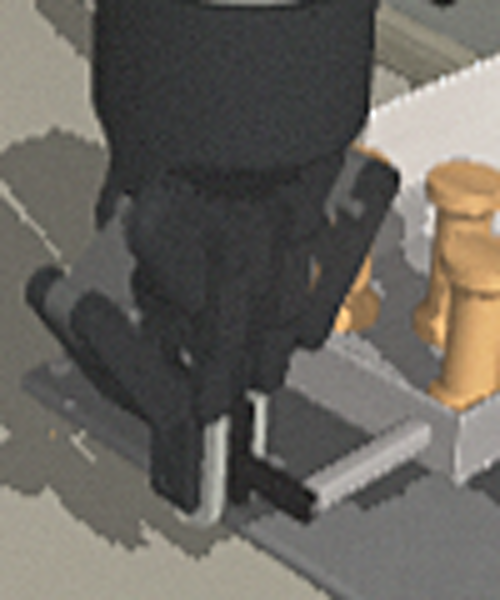

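Gripped: the opening is 0.097, about 8 mm, on the bar. I'll work out the arc rows.

```bash
python3 - <<'E'
from h import *
for th in np.arange(0,1.31,.1):
    print(round(th,2), round((.158*(1-np.cos(th))+.012*np.sin(th))/.025,2), round(-(.158*np.sin(th)-.012*(1-np.cos(th)))/.025,2))
T=cam("top")
for uv in [(369,205),(383,190),(397,205)]: 
    d=atz(T,uv,.105)-G0; c,s=np.cos(GY),np.sin(GY); print(np.round([c*d[0]+s*d[1],-s*d[0]+c*d[1]],3))
E
```

```text
0.0 0.0 -0.0
0.1 0.08 -0.63
0.2 0.22 -1.25
0.3 0.42 -1.85
0.4 0.69 -2.42
0.5 1.0 -2.97
0.6 1.37 -3.48
0.7 1.8 -3.96
0.8 2.26 -4.39
0.9 2.77 -4.77
1.0 3.31 -5.1
1.1 3.88 -5.37
1.2 4.48 -5.58
1.3 5.09 -5.74
[-0.021  0.037]
[ 0.009 -0.002]
[-0.03  -0.027]
```

```bash
python3 -m creep '[0,0.04,-0.3,0, 0,0.08,-0.63,0, 0,0.15,-0.95,0, 0,0.22,-1.25,0, 0,0.31,-1.55,0, 0,0.42,-1.85,0, 0,0.42,-1.85,0, 0,0.42,-1.85,0]'
python3 - <<'E'
from h import *
move(g2w(-.107,0,.005),8.17)
im=imaging.read_camera("scene"); crop("scene",im,250,130,500,380,"s7c",2.4)
E
```

```text
time: 7.42
eef_pos: [0.4553, -0.2311, 0.0522]
tcp_rot: [0.654, 0.756, 0.001, 0.001]
contact_force: [5.3, -0.6, -4.4]
opening: 0.099
units [-0.02  -0.479  1.887] turn 0.03 | now [ 0.4553 -0.2311  0.0522] yawy 8.3 tilt [ 0.003 -0.001 -1.   ] F [ 5.3 -0.6 -4.4] op 0.099 t 7.42 q6 -0.81
```

View pics/s7c.png

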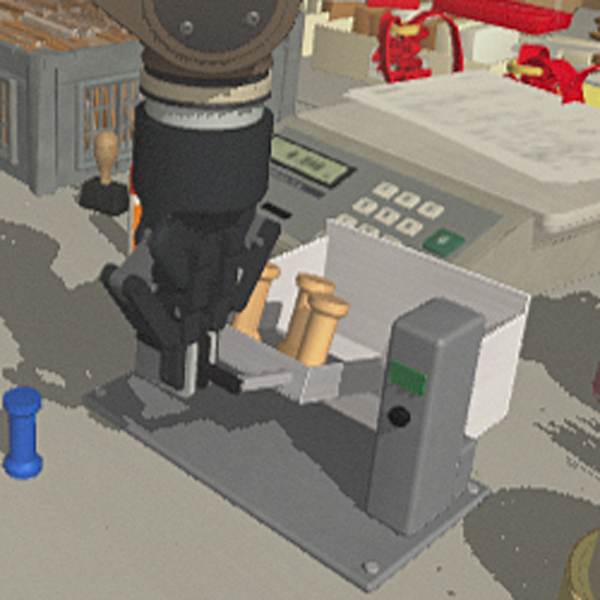

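The tray follows at about 0.3 rad, with the bobbins leaning rearward and clear of the fingers. Continuing to near the stop.

```bash
python3 -m creep '[0,0.13,-0.29,0, 0,0.27,-0.57,0, 0,0.42,-0.85,0, 0,0.58,-1.12,0, 0,0.76,-1.38,0, 0,0.95,-1.63,0, 0,1.16,-1.88,0, 0,1.38,-2.11,0, 0,1.6,-2.33,0, 0,1.84,-2.54,0, 0,2.09,-2.74,0, 0,2.35,-2.92,0, 0,2.62,-3.09,0, 0,2.89,-3.25,0, 0,3.17,-3.4,0, 0,3.46,-3.52,0, 0,3.76,-3.63,0, 0,4.06,-3.73,0, 0,4.36,-3.81,0, 0,4.36,-3.81,0]'
python3 -m creep '[0,0,0,0, 0,0,0,0, 0,0,0,0, 0,0,0,0, 0,0,0,0, 0,0,0,0, 0,0,0,0, 0,0,0,0, 0,0,0,0, 0,0,0,0, 0,0,0,0, 0,0,0,0]'
python3 - <<'E'
from h import *
move(g2w(-.107,0,.005),8.17)
im=imaging.read_camera("scene"); crop("scene",im,250,130,500,380,"s8c",2.4)
im=imaging.read_camera("top"); crop("top",im,300,100,460,260,"t8c",3)
im=shot("wrist","w8")
E
```

```text
time: 9.13
eef_pos: [0.5639, -0.2164, 0.1505]
tcp_rot: [0.654, 0.757, -0.0, 0.002]
contact_force: [-1.5, -4.1, 6.2]
opening: 0.095
time: 10.13
eef_pos: [0.5631, -0.2165, 0.1503]
tcp_rot: [0.654, 0.756, -0.0, 0.002]
contact_force: [-1.9, -4.3, 7.3]
opening: 0.096
units [ 0.04  -4.839  5.801] turn 0.03 | now [ 0.5631 -0.2165  0.1503] yawy 8.3 tilt [ 0.003 -0.003 -1.   ] F [-1.9 -4.3  7.3] op 0.096 t 10.13 q6 -0.68
```

View pics/s8c.png

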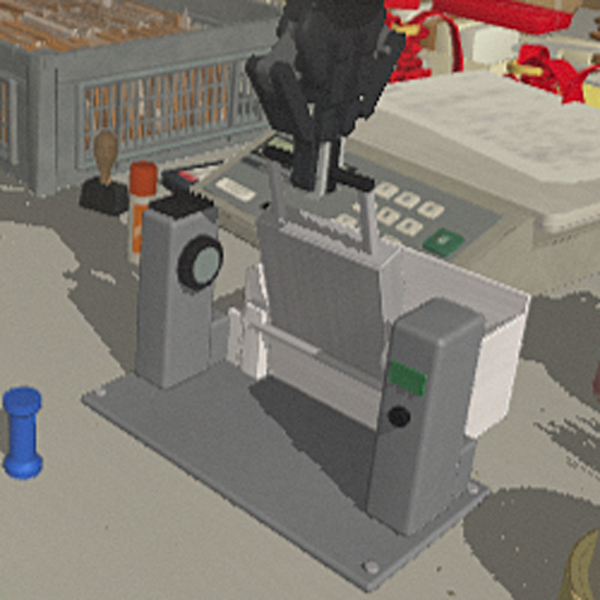

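View pics/t8c.png

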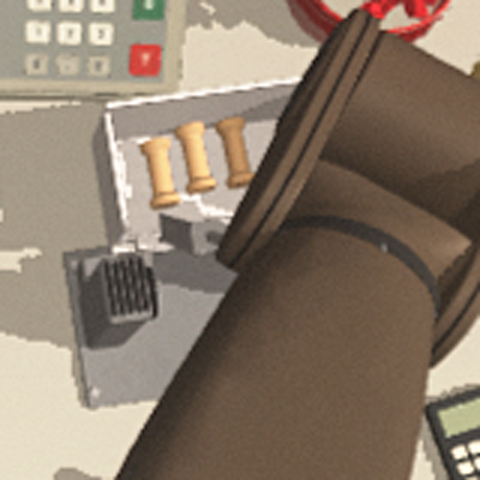

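View pics/w8.png

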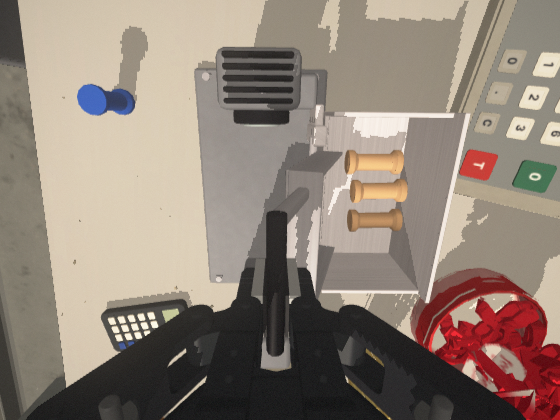

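All three bobbins lie in the bin at wrist(375,160), (380,190) and (375,220). Lowering the tray along the same arc.

```bash
python3 -m creep '[0,-0.3,0.08,0, 0,-0.6,0.18,0, 0,-0.9,0.29,0, 0,-1.19,0.41,0, 0,-1.47,0.56,0, 0,-1.74,0.72,0, 0,-2.01,0.89,0, 0,-2.27,1.07,0, 0,-2.52,1.27,0, 0,-2.76,1.48,0, 0,-2.98,1.7,0, 0,-3.2,1.93,0, 0,-3.41,2.18,0, 0,-3.6,2.43,0, 0,-3.78,2.69,0, 0,-3.94,2.96,0, 0,-4.09,3.24,0, 0,-4.23,3.52,0, 0,-4.36,3.81,0, 0,-4.36,3.81,0]'
python3 -m creep '[0,-0.11,0.3,0, 0,-0.2,0.6,0, 0,-0.27,0.9,0, 0,-0.34,1.22,0, 0,-0.38,1.55,0, 0,-0.42,1.82,0, 0,-0.42,1.82,0, 0,-0.42,1.82,0, 0,-0.42,1.82,0]'
python3 -c "
from h import *
move(g2w(-.107,0,.005),8.17)"
```

```text
time: 11.95
eef_pos: [0.4538, -0.231, 0.05]
tcp_rot: [0.654, 0.756, 0.0, 0.0]
contact_force: [4.9, -6.2, -1.8]
opening: 0.097
time: 12.7
eef_pos: [0.445, -0.2323, 0.0088]
tcp_rot: [0.654, 0.756, 0.001, 0.0]
contact_force: [0.7, 2.3, 16.7]
opening: 0.101
units [-0.036 -0.058  0.152] turn 0.03 | now [ 0.445  -0.2323  0.0088] yawy 8.31 tilt [ 0.001  0.001 -1.   ] F [ 0.7  2.3 16.7] op 0.101 t 12.7 q6 -0.83
```

```bash
python3 -m creep '[0,0,-0.1,0, 0,0,-0.1,0, 0,0,-0.1,0, 0,0,-0.1,0, 0,0,-0.1,0, 0,0,-0.1,0]' 135 45; python3 -m creep '[0,0,-0.5,0, 0,0,-1.5,0, 0,0,-3,0, 0,0,-4.5,0, 0,0,-6,0, 0,0,-7.5,0, 0,0,-7.5,0, 0,0,-7.5,0]'
python3 - <<'E'
from h import *
move(g2w(-.107,0,.005),8.17)
im=imaging.read_camera("scene"); crop("scene",im,250,130,500,380,"s9c",2.4)
im=imaging.read_camera("wrist"); cv2.imwrite("pics/w9.png",im[:,:,::-1])
c=cam("wrist")
print("handle pred",proj(c,g2w(-.107,.032,.062)),proj(c,g2w(-.107,-.032,.062)))
E
```

```text
time: 13.2
eef_pos: [0.443, -0.2319, 0.0081]
tcp_rot: [0.654, 0.757, -0.0, -0.001]
contact_force: [0.2, -0.4, 0.3]
opening: 0.472
time: 13.87
eef_pos: [0.4451, -0.2336, 0.1995]
tcp_rot: [0.654, 0.757, 0.0, 0.003]
contact_force: [0.3, -0.5, -0.2]
opening: 0.471
units [ 0.05  -0.088  7.78 ] turn 0.03 | now [ 0.4451 -0.2336  0.1995] yawy 8.32 tilt [ 0.005 -0.004 -1.   ] F [ 0.3 -0.5 -0.2] op 0.471 t 13.87 q6 -0.83
handle pred [277.44885224 165.53143755] [277.17397746 221.04426128]
```

View pics/s9c.png

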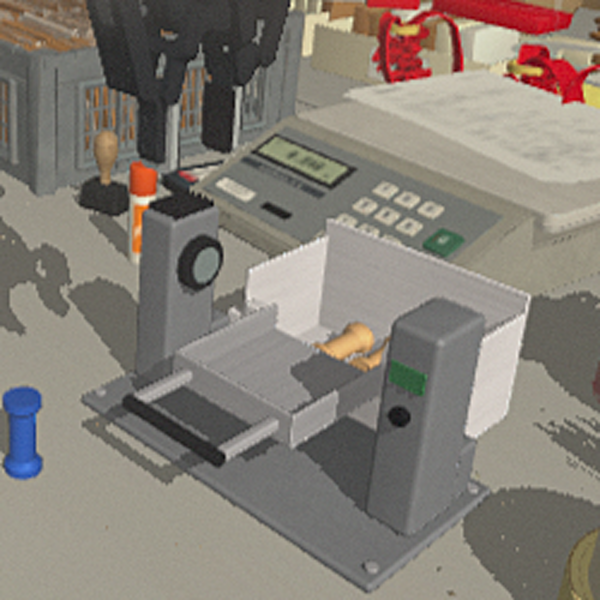

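View pics/w9.png

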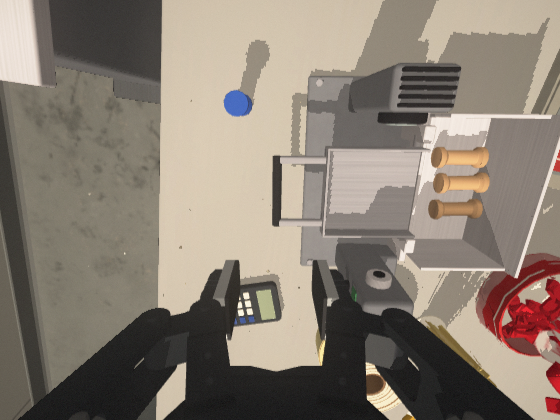

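The tray is down and empty and the handle is back at column 277 as predicted. Now the tall case.

```bash
python3 -c "
from h import *
move([.52,.03,.20],43); move([.4506,.2977,.20],78.3)"
```

```text
units [ 9.923  4.559 -0.185] turn -6.94 | now [ 0.4431 -0.2319  0.1951] yawy 8.31 tilt [-0.002  0.001 -1.   ] F [-0.4  0.1  0. ] op 0.471 t 13.97 q6 -0.83
units [20.92   3.36  -0.165] turn -14.0 | now [ 0.4431 -0.2319  0.1951] yawy 8.31 tilt [-0.002  0.001 -1.   ] F [-0.4  0.1  0. ] op 0.471 t 13.97 q6 -0.83
```

```bash
python3 -m creep '[1.5,0.8,0,-1, 3,1.6,0,-2, 4.5,2.4,0,-3, 6,3.2,0,-4, 7.5,4,0,-5, 9,4.4,0,-6, 10.5,4.6,0,-7, 12,4.6,0,-8, 13.5,4.5,0,-9, 15,4.3,0,-10, 16.5,4.1,0,-11, 18,3.8,0,-12, 19.5,3.6,0,-13, 20.4,3.4,0,-13.6, 20.9,3.36,0,-14, 20.9,3.36,0,-14, 20.9,3.36,0,-14, 20.9,3.36,0,-14]' 85 40
python3 - <<'E'
from h import *
move([.4506,.2977,.20],78.3)
c=cam("wrist"); im=shot("wrist","w10"); np.savez("w10.npz",K=c[0],o=c[1],A=c[2])
for n in ["tall_case","tall_case_window","short_case_center","rack"]:
    for d in imaging.silhouettes("wrist",n)[:2]:
        ys,xs=np.where(d["mask"]); print(n,round(d["p"],2),d["uv"],xs.min(),xs.max(),ys.min(),ys.max())
yx=np.radians(-11.7); ex=np.array([np.cos(yx),np.sin(yx),0]); ey=np.array([-np.sin(yx),np.cos(yx),0])
c0=np.array([.4506,.2977,0])
for z in (.018,.086):
  print(z,[np.round(proj(c,c0+a*ex+b*ey+[0,0,z])).tolist() for a,b in ((.013,.018),(.013,-.018),(-.013,-.018),(-.013,.018))])
E
```

```text
time: 15.47
eef_pos: [0.4516, 0.2953, 0.1954]
tcp_rot: [0.103, 0.995, -0.001, -0.001]
contact_force: [0.2, -0.2, -0.0]
opening: 0.667
units [ 0.057  0.084 -0.183] turn -0.02 | now [0.4516 0.2953 0.1954] yawy 78.2 tilt [-0.001 -0.001 -1.   ] F [ 0.2 -0.2 -0. ] op 0.667 t 15.47 q6 -0.97
tall_case 0.77 [278.8, 193.5] 263 299 171 210
tall_case_window 0.85 [279.2, 196.1] 266 297 171 210
short_case_center 0.84 [277.4, 236.7] 264 294 222 257
rack 0.59 [281.6, 208.2] 252 308 152 257
0.018 [[292.0, 194.0], [264.0, 194.0], [264.0, 174.0], [293.0, 174.0]]
0.086 [[296.0, 211.0], [261.0, 211.0], [261.0, 187.0], [296.0, 187.0]]
```

View pics/w10.png

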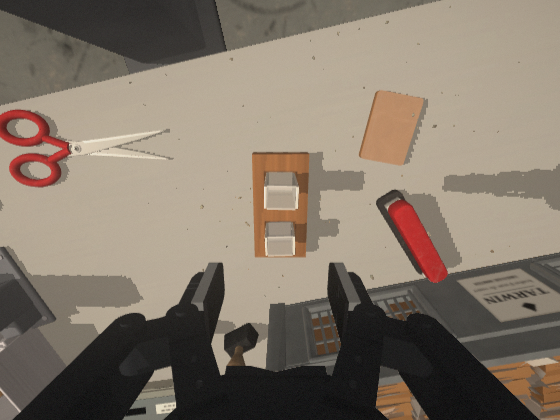

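```bash
python3 -c "
from h import *
move([.4501,.3000,.085],78.3)"
```

```text
units [0.106 0.154 4.459] turn -0.02 | now [0.4519 0.2957 0.1965] yawy 78.2 tilt [ 0. -0. -1.] F [-0.4 -0.2 -0.4] op 0.67 t 15.72 q6 -0.97
```

```bash
python3 -m creep '[0.1,0.15,1,0, 0.1,0.15,2,0, 0.1,0.15,3,0, 0.1,0.15,4,0, 0.1,0.15,4.45,0, 0.1,0.15,4.45,0, 0.1,0.15,4.45,0, 0.1,0.15,4.45,0, 0.1,0.15,4.45,0]'
python3 - <<'E'
from h import *
move([.4501,.3000,.085],78.3)
c=cam("wrist"); im=shot("wrist","w11"); np.savez("w11.npz",K=c[0],o=c[1],A=c[2])
crop("wrist",im,210,110,350,260,"w11c",5)
E
```

```text
time: 16.47
eef_pos: [0.4512, 0.3014, 0.0874]
tcp_rot: [0.102, 0.995, 0.001, 0.002]
contact_force: [-0.0, -0.0, 0.4]
opening: 0.667
units [ 0.033 -0.065  0.096] turn 0.0 | now [0.4512 0.3014 0.0874] yawy 78.3 tilt [ 0.004  0.002 -1.   ] F [-0.  -0.   0.4] op 0.667 t 16.47 q6 -0.96
```

View pics/w11c.png

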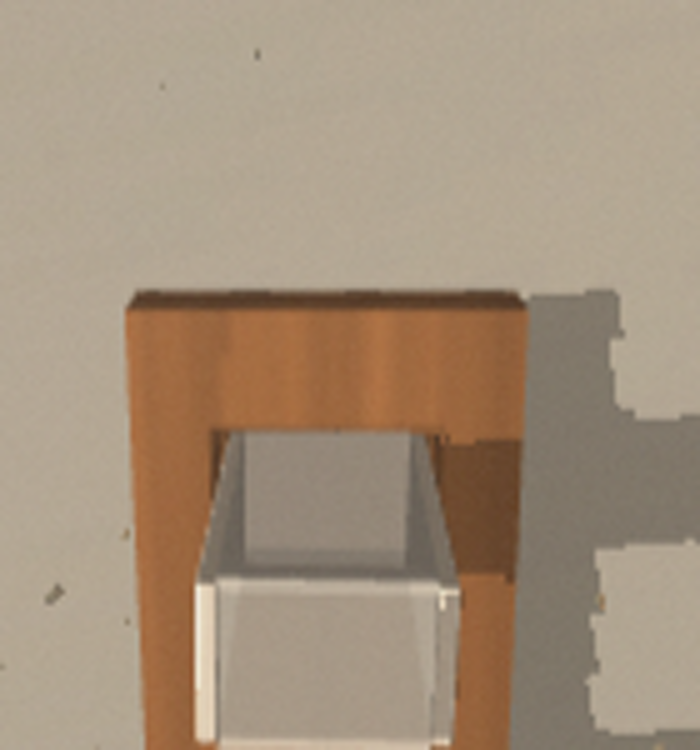

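```bash
cat > tf.py <<'E'
from h import *
E
python3 - <<'E'
from h import *
for i in range(2):
    st=ctrl.get_state(); c=cam("wrist"); A=R.from_quat(st["tcp_rot"]).as_matrix()
    print("cam in tool",np.round(A.T@(c[1]-st["eef_pos"]),4),np.round(R.from_matrix(A.T@c[2]).as_rotvec(degrees=True),2))
f=np.load("w11.npz"); c=(f["K"],f["o"],f["A"])
u=lambda x,y:(210+x/5,110+y/5)
P=[atz(c,u(*p),.086) for p in [(197,580),(461,582),(453,745),(195,743)]]
Q=[atz(c,u(*p),.018) for p in [(128,308),(526,308)]]
for p in P+Q: print(np.round(p,4))
m=np.mean(P,0); print("case centre",m, [round(np.linalg.norm(P[i]-P[(i+1)%4]),4) for i in range(4)])
for a,b in ((0,1),(3,2)):
    d=P[b]-P[a];print("yaw y",np.degrees(np.arctan2(d[1],d[0])))
d=Q[1]-Q[0];print("rack yaw y",np.degrees(np.arctan2(d[1],d[0])),np.linalg.norm(d), "mid",(Q[0]+Q[1])/2)
A=R.from_quat(st["tcp_rot"]).as_matrix(); print("case in tool mm", A.T@(m-st["eef_pos"])*1000, (A.T@((Q[0]+Q[1])/2-st["eef_pos"]))*1000)
E
```

```text
cam in tool [ 0.0854 -0.0008 -0.1792] [-14.93 -14.98  89.07]
cam in tool [ 0.0854 -0.0008 -0.1792] [-14.93 -14.98  89.07]
[0.4338 0.2863 0.086 ]
[0.4413 0.3209 0.086 ]
[0.4652 0.3155 0.086 ]
[0.4576 0.2804 0.086 ]
[0.4075 0.2745 0.018 ]
[0.4214 0.3419 0.018 ]
case centre [0.449469   0.30076372 0.086     ] [np.float64(0.0354), np.float64(0.0245), np.float64(0.036), np.float64(0.0245)]
yaw y 77.81848812432993
yaw y 77.7750795841919
rack yaw y 78.30462677804024 0.06880877553516647 mid [0.41443291 0.30817107 0.018     ]
case in tool mm [ 1.44051302 -0.94439259  1.23337672] [37.45759228 -0.93226588 69.12421748]
```

```bash
python3 -m creep '[0.05,-0.04,0.6,0, 0.05,-0.04,1.2,0, 0.05,-0.04,1.8,0, 0.05,-0.04,2.3,0, 0.05,-0.04,2.3,0, 0.05,-0.04,2.3,0, 0.05,-0.04,2.3,0]'
python3 - <<'E'
from h import *
move([.4495,.3007,.003],78.2)
c=cam("wrist"); im=shot("wrist","w12"); np.savez("w12.npz",K=c[0],o=c[1],A=c[2])
crop("wrist",im,190,180,370,320,"w12c",4.4)
im=imaging.read_camera("scene"); crop("scene",im,130,120,270,240,"s12c",5)
E
```

```text
time: 17.1
eef_pos: [0.4491, 0.3005, 0.0287]
tcp_rot: [0.102, 0.995, 0.0, 0.001]
contact_force: [0.5, -0.2, 0.2]
opening: 0.664
units [-0.013  0.01   1.029] turn 0.02 | now [0.4491 0.3005 0.0287] yawy 78.32 tilt [ 0.002  0.001 -1.   ] F [ 0.5 -0.2  0.2] op 0.664 t 17.1 q6 -0.97
```

View pics/w12c.png

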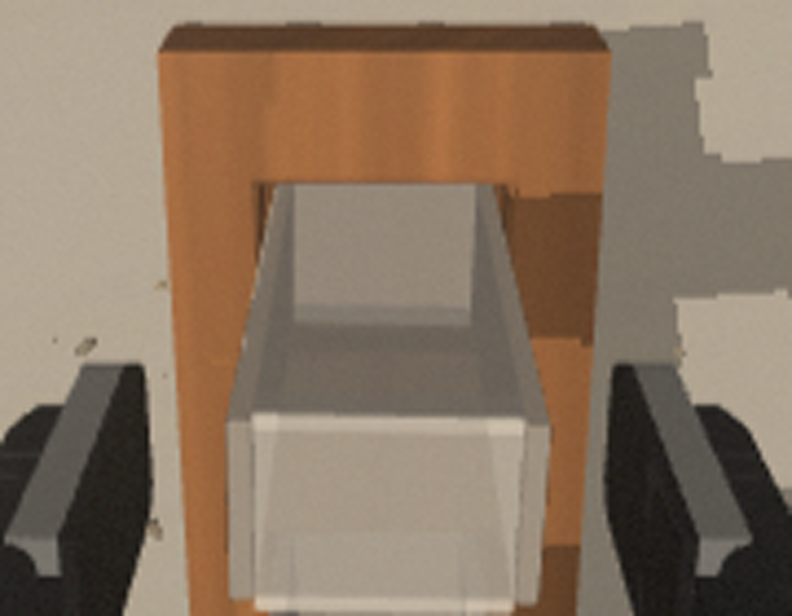

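View pics/s12c.png

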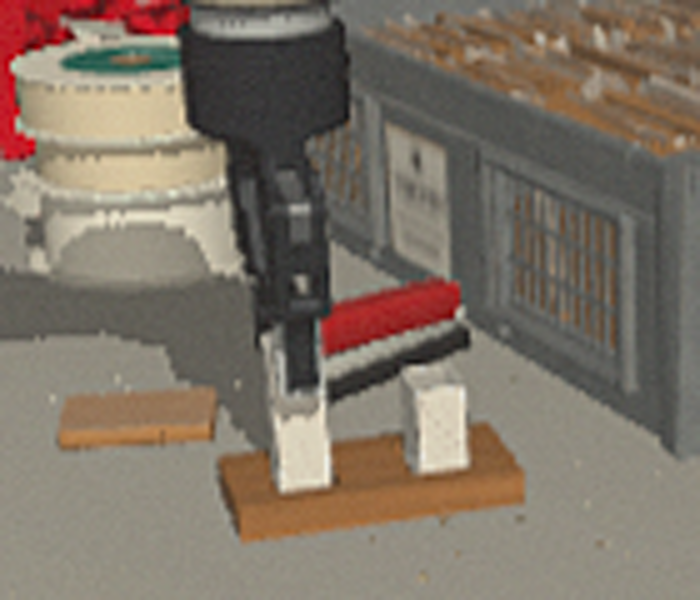

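```bash
python3 - <<'E'
from h import *
im=imaging.read_camera("scene"); cv2.imwrite("pics/s13.png",cv2.resize(im[170:222,170:230,::-1],None,fx=10,fy=10,interpolation=cv2.INTER_NEAREST))
S=cam("scene"); f=np.load("w12.npz"); c=(f["K"],f["o"],f["A"]); st=ctrl.get_state(); A=R.from_quat(st["tcp_rot"]).as_matrix()
yx=np.radians(-11.75); ex=np.array([np.cos(yx),np.sin(yx),0]); ey=np.array([-np.sin(yx),np.cos(yx),0])
w=lambda x,y:(190+x/4.4,180+y/4.4)
P=[atz(c,w(*p),.086) for p in [(230,420),(548,420),(540,605),(230,600)]]
for p in P: print(np.round(p,4), np.round(A.T@(p-st["eef_pos"])*1000,1), (proj(S,p)-[170,170])*10)
# wrist ray of pad tip corners
for p in [(142,365),(85,365),(612,365),(672,365)]:
    for z in (.06,.067,.074): 
        q=atz(c,w(*p),z); print(p,z,np.round(A.T@(q-st["eef_pos"])*1000,1),(proj(S,q)-[170,170])*10)
E
```

```text
[0.4342 0.2864 0.086 ] [ 11.7 -16.8 -57.1] [138.9907164 202.8253783]
[0.4412 0.3204 0.086 ] [ 11.7  17.9 -57.1] [115.51819227 157.1893268 ]
[0.4652 0.3156 0.086 ] [-12.8  18.1 -57. ] [215.9666865  146.05257702]
[0.4573 0.2807 0.086 ] [-12.1 -17.7 -57.1] [240.07781783 192.72183694]
(142, 365) 0.06 [  4.1 -31.5 -31.1] [189.88152741 322.3643085 ]
(142, 365) 0.067 [  8.  -30.  -38.1] [170.23222916 294.65431126]
(142, 365) 0.074 [ 11.8 -28.5 -45.1] [150.47579863 266.79323304]
(85, 365) 0.06 [  4.1 -38.9 -31.1] [195.41190956 333.24660416]
(85, 365) 0.067 [  8.  -37.1 -38.1] [175.39377791 304.87759318]
(85, 365) 0.074 [ 11.8 -35.3 -45.1] [155.2780272  276.37023979]
(612, 365) 0.06 [  4.1  29.9 -31. ] [146.81281867 237.61674322]
(612, 365) 0.067 [  8.   28.4 -38.1] [129.93473578 214.83860959]
(612, 365) 0.074 [ 11.8  27.  -45.1] [112.88857854 191.83364807]
(672, 365) 0.06 [  4.1  37.7 -31. ] [141.61985892 227.39840355]
(672, 365) 0.067 [  8.   35.9 -38. ] [125.06376918 205.19087262]
(672, 365) 0.074 [ 11.8  34.1 -45.1] [108.33377149 182.75007005]
```

View pics/s13.png

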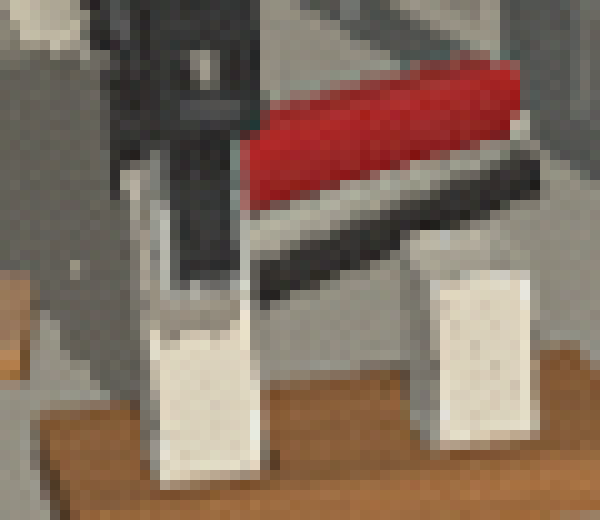

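The case is centred on the tool in the wrist view, with its frosted edges at tool x +11.7/−12.4 and y −17/+18 mm. Wrist and scene views together put the pad at x ±11. So I descend, close gently and check.

```bash
python3 -m creep '[-0.01,0,0.4,0, -0.01,0,0.8,0, -0.01,0.01,1.0,0, -0.01,0.01,1.0,0, -0.01,0.01,1.0,0]' && python3 -m creep '[0,0,0,0, 0,0,0,0, 0,0,0,0, 0,0,0,0, 0,0,0,0, 0,0,0,0, 0,0,0,0, 0,0,0,0]' 255 35
python3 - <<'E'
from h import *
move([.4495,.3007,.003],78.2)
c=cam("wrist"); im=shot("wrist","w14"); np.savez("w14.npz",K=c[0],o=c[1],A=c[2])
crop("wrist",im,190,180,370,320,"w14c",4.4)
im=imaging.read_camera("scene"); crop("scene",im,160,150,240,230,"s14c",7)
E
```

```text
time: 17.67
eef_pos: [0.4478, 0.3, 0.0016]
tcp_rot: [0.102, 0.995, -0.001, -0.001]
contact_force: [-0.5, -0.0, 0.3]
opening: 0.669
time: 18.33
eef_pos: [0.4488, 0.3004, 0.003]
tcp_rot: [0.102, 0.995, 0.0, 0.0]
contact_force: [0.3, -1.1, 1.1]
opening: 0.417
units [-0.024  0.016 -0.001] turn 0.02 | now [0.4488 0.3004 0.003 ] yawy 78.31 tilt [ 0.001  0.    -1.   ] F [ 0.3 -1.1  1.1] op 0.417 t 18.33 q6 -0.96
```

View pics/w14c.png

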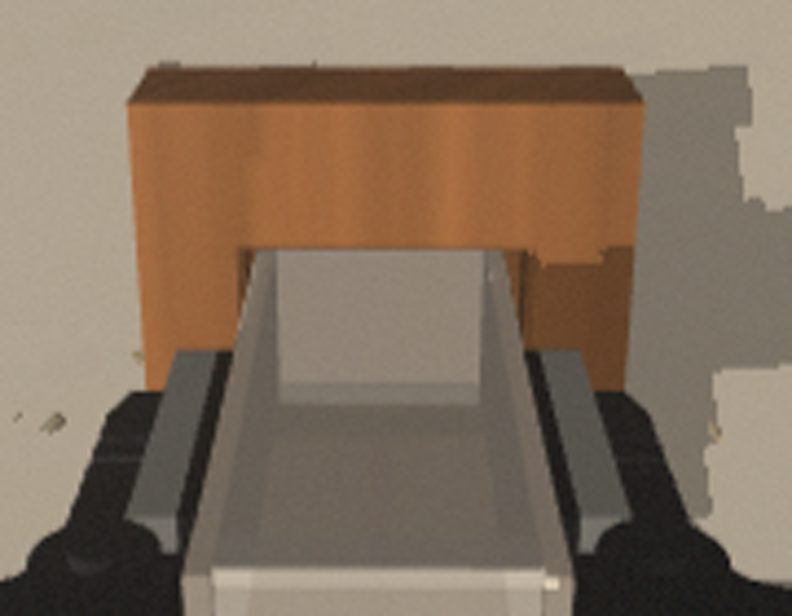

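View pics/s14c.png

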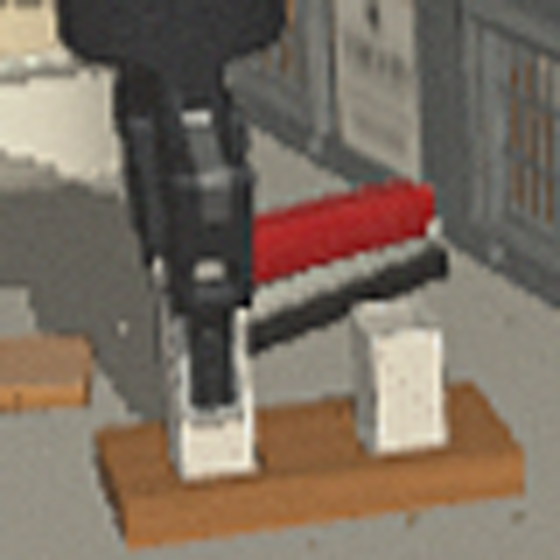

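Opening 0.417 is about 35.4 mm, so the pads are on the frosted faces, centred in both views. Lifting.

```bash
python3 -m creep '[0,0,-0.1,0, 0,0,-0.3,0, 0,0,-0.6,0, 0,0,-1,0, 0,0,-1.6,0, 0,0,-2.4,0, 0,0,-3.3,0, 0,0,-4.3,0, 0,0,-5.3,0, 0,0,-6.3,0, 0,0,-7.2,0, 0,0,-7.8,0, 0,0,-8,0, 0,0,-8,0, 0,0,-8,0]'
python3 - <<'E'
from h import *
move([.52,.03,.20],43);move([.5496,-.2182,.205],8.17)
im=shot("wrist","w15")
im=imaging.read_camera("scene"); crop("scene",im,140,60,260,240,"s15c",3.3)
E
```

```text
time: 19.68
eef_pos: [0.4481, 0.3001, 0.2024]
tcp_rot: [0.102, 0.995, -0.0, -0.0]
contact_force: [0.7, -0.2, 0.0]
opening: 0.421
units [-5.004 -9.999  0.095] turn 7.06 | now [0.4481 0.3001 0.2024] yawy 78.31 tilt [-0. -0. -1.] F [ 0.7 -0.2  0. ] op 0.421 t 19.68 q6 -0.96
units [ -8.174 -19.481  -0.104] turn 14.03 | now [0.4481 0.3001 0.2024] yawy 78.31 tilt [-0. -0. -1.] F [ 0.7 -0.2  0. ] op 0.421 t 19.68 q6 -0.96
```

View pics/s15c.png

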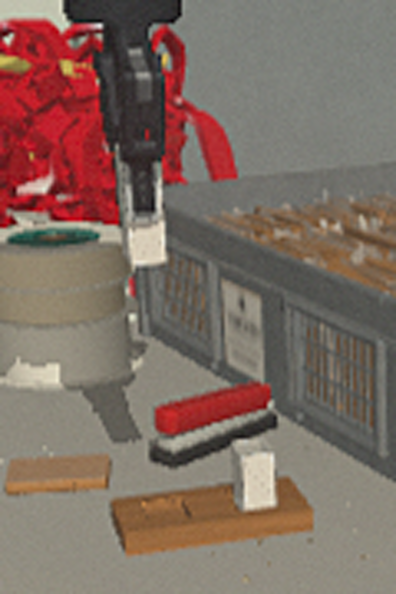

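View pics/w15.png

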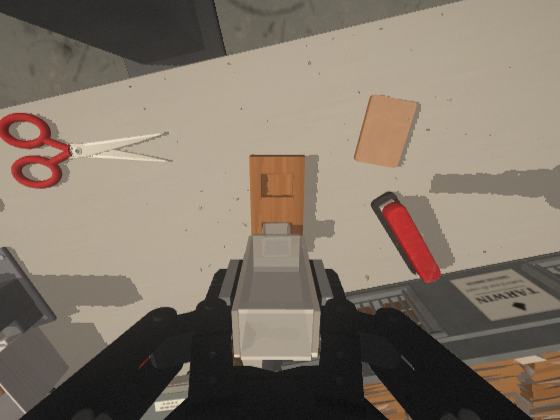

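```bash
python3 -m creep '[-0.3,-0.6,-0.1,0.4, -0.8,-1.6,-0.1,1.1, -1.4,-2.8,-0.1,2, -2,-4,-0.1,2.9, -2.6,-5.2,-0.1,3.8, -3.2,-6.4,-0.1,4.7, -3.8,-7.6,-0.1,5.6, -4.4,-8.8,-0.1,6.5, -4.9,-10,-0.1,7.4, -5.4,-11.2,-0.1,8.2, -5.8,-12.4,-0.1,9, -6.2,-13.6,-0.1,9.8, -6.6,-14.8,-0.1,10.6, -7,-16,-0.1,11.4, -7.4,-17.2,-0.1,12.2, -7.8,-18.2,-0.1,13, -8,-19,-0.1,13.6, -8.17,-19.4,-0.1,14, -8.17,-19.4,-0.1,14, -8.17,-19.4,-0.1,14]'
python3 -m creep '[0,0,0,0, 0,0,0,0, 0,0,0,0]'
python3 - <<'E'
from h import *
move([.5496,-.2182,.065],8.17)
im=shot("wrist","w16")
im=imaging.read_camera("scene"); crop("scene",im,250,130,500,380,"s16c",2.4)
E
```

```text
time: 21.45
eef_pos: [0.5498, -0.2154, 0.2039]
tcp_rot: [0.654, 0.757, 0.0, -0.001]
contact_force: [-0.4, 0.3, -0.1]
opening: 0.413
time: 21.7
eef_pos: [0.5504, -0.2147, 0.2052]
tcp_rot: [0.653, 0.757, 0.0, -0.0]
contact_force: [0.3, -0.4, -1.2]
opening: 0.42
units [-0.134 -0.051  5.61 ] turn 0.05 | now [ 0.5504 -0.2147  0.2052] yawy 8.42 tilt [ 0.  0. -1.] F [ 0.3 -0.4 -1.2] op 0.42 t 21.7 q6 -0.69
```

View pics/s16c.png

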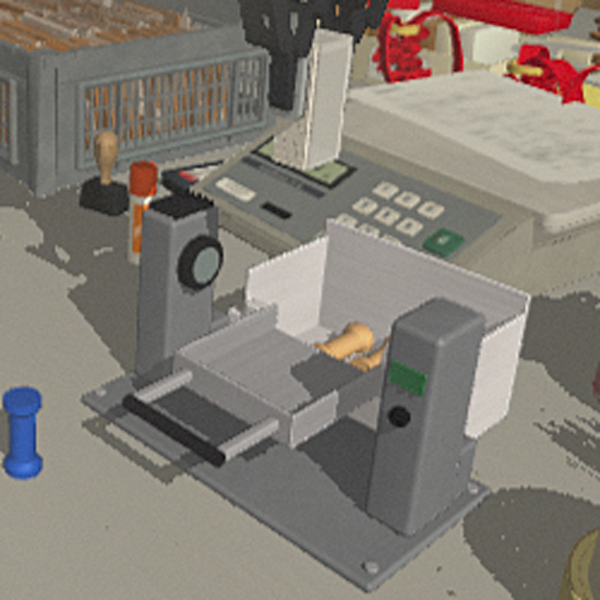

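View pics/w16.png

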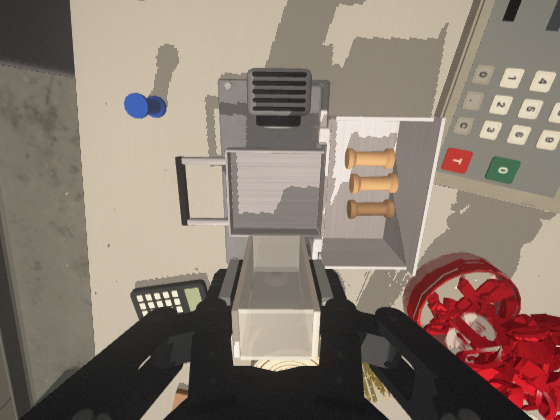

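```bash
python3 -m creep '[-0.13,-0.05,0.4,0, -0.13,-0.05,1,0, -0.13,-0.05,1.7,0, -0.13,-0.05,2.4,0, -0.13,-0.05,3.1,0, -0.13,-0.05,3.8,0, -0.13,-0.05,4.5,0, -0.13,-0.05,5.1,0, -0.13,-0.05,5.5,0, -0.13,-0.05,5.6,0, -0.13,-0.05,5.6,0, -0.13,-0.05,5.6,0, -0.13,-0.05,5.6,0]'
python3 - <<'E'
from h import *
move([.5496,-.2182,.065],8.17)
im=shot("wrist","w17")
im=imaging.read_camera("scene"); crop("scene",im,290,180,470,340,"s17c",4.2)
im=imaging.read_camera("top"); crop("top",im,310,120,450,260,"t17c",4.2)
S=cam("scene");T=cam("top")
for n,c,o,k in (("scene",S,[290,180],4.2),("top",T,[310,120],4.2)):
  for l,p in (("ctr",g2w(0,0,.11)),("lamp",g2w(0,.075,.11)),("snout",g2w(0,-.075,.11))): print(n,l,np.round((proj(c,p)-o)*k))
  print("case corners",[np.round((proj(c,g2w(a,b,z))-o)*k).tolist() for z in(.072,.148) for a,b in ((-.018,-.013),(.018,-.013),(.018,.013),(-.018,.013))])
E
```

```text
time: 22.88
eef_pos: [0.5504, -0.22, 0.0665]
tcp_rot: [0.654, 0.757, 0.0, 0.001]
contact_force: [-0.6, -0.5, -1.0]
opening: 0.417
units [ 0.075 -0.023  0.061] turn 0.03 | now [ 0.5504 -0.22    0.0665] yawy 8.31 tilt [ 0.002 -0.001 -1.   ] F [-0.6 -0.5 -1. ] op 0.417 t 22.88 q6 -0.7
scene ctr [341. 322.]
scene lamp [191. 252.]
scene snout [516. 403.]
case corners [[329.0, 441.0], [388.0, 408.0], [334.0, 381.0], [274.0, 412.0], [348.0, 256.0], [410.0, 228.0], [352.0, 205.0], [290.0, 232.0]]
top ctr [309. 309.]
top lamp [173. 329.]
top snout [444. 289.]
case corners [[321.0, 350.0], [309.0, 288.0], [264.0, 295.0], [275.0, 357.0], [358.0, 324.0], [345.0, 258.0], [297.0, 265.0], [309.0, 332.0]]
```

View pics/s17c.png

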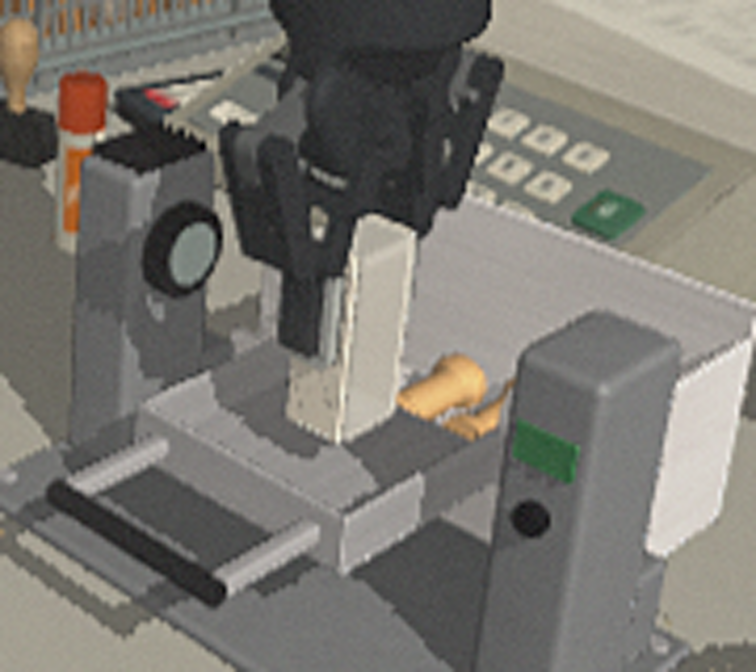

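View pics/t17c.png

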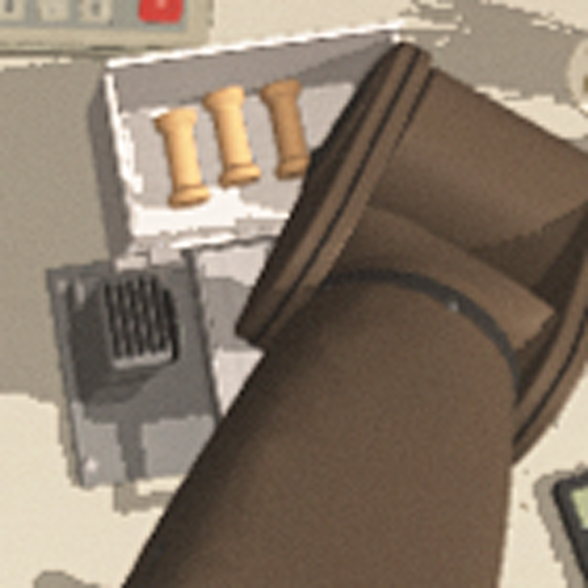

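View pics/w17.png

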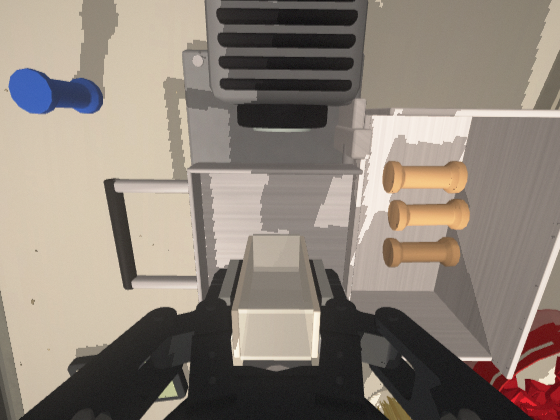

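```bash
python3 -m creep '[0,0,0,0, 0,0,0,0, 0,0,0,0]' >/dev/null
python3 - <<'E'
from h import *
move([.5496,-.2182,.065],8.17)
c=cam("wrist"); im=shot("wrist","w18"); np.savez("w18.npz",K=c[0],o=c[1],A=c[2]); move([.5496,-.2182,.065],8.17)
crop("wrist",im,190,60,370,200,"w18a",4.4)
crop("wrist",im,200,220,360,380,"w18b",4)
im=imaging.read_camera("scene"); crop("scene",im,310,215,400,295,"s18c",8)
E
```

```text
units [0.05  0.006 0.016] turn 0.03 | now [ 0.5496 -0.2195  0.0654] yawy 8.31 tilt [ 0. -0. -1.] F [ 0.6  0.1 -0.5] op 0.42 t 23.28 q6 -0.7
units [0.048 0.008 0.012] turn 0.03 | now [ 0.5496 -0.2194  0.0653] yawy 8.31 tilt [ 0. -0. -1.] F [ 0.5 -0.  -0.6] op 0.417 t 23.33 q6 -0.7
```

View pics/w18a.png

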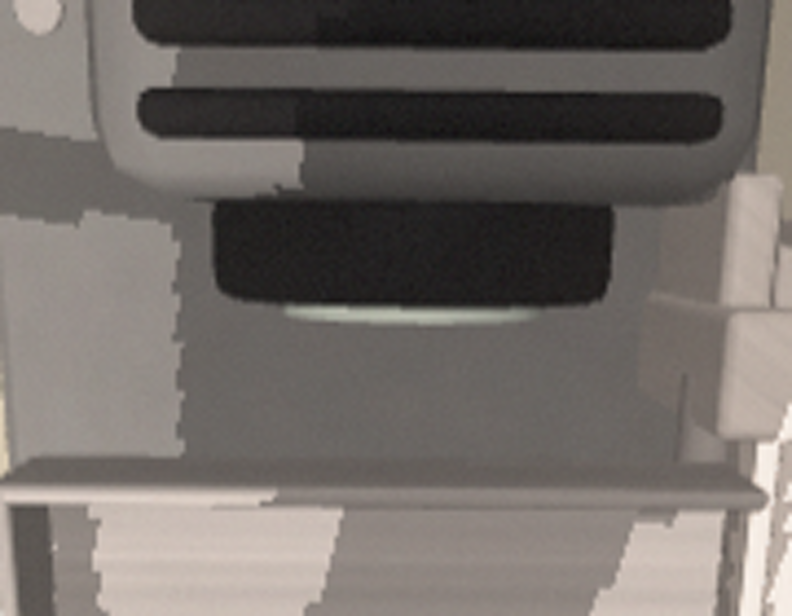

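View pics/w18b.png

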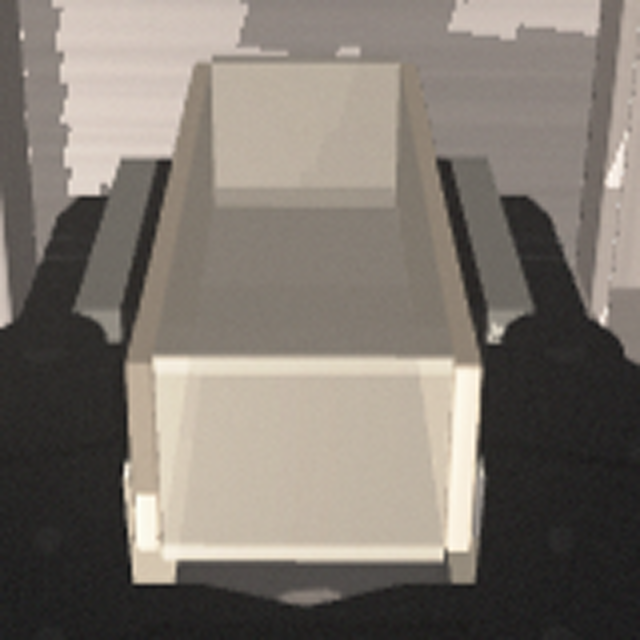

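View pics/s18c.png

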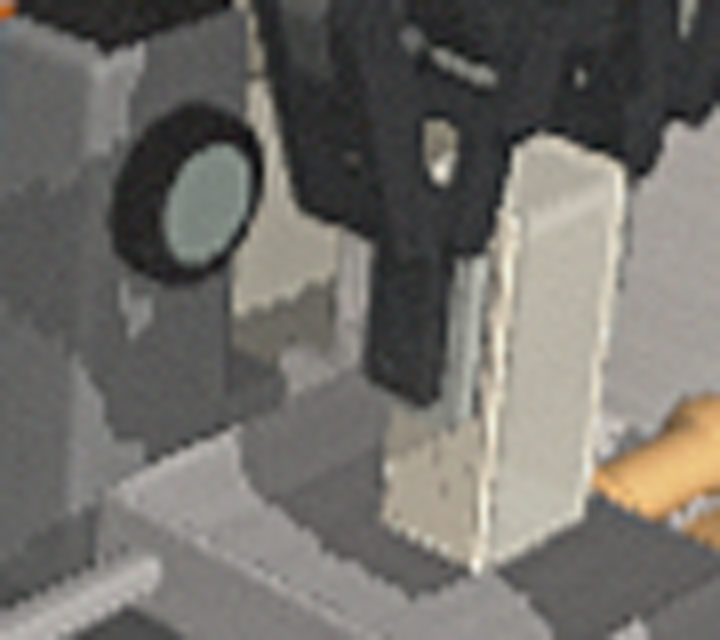

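```bash
cat > cf.py <<'E'
from h import *
from scipy.optimize import least_squares
f=np.load("w18.npz"); W=(f["K"],f["o"],f["A"]); S=cam("scene")
w=lambda x,y:np.array((200+x/4,220+y/4)); s=lambda x,y:np.array((310+x/8,215+y/8)); wa=lambda x,y:np.array((190+x/4.4,60+y/4.4))
# case local in gauge-ish axes: X=gauge x (±18), Y=gauge y (±13), Z from underside
oW=[(W,w(195,62),(-18,13,0)),(W,w(416,64),(18,13,0)),(W,w(127,360),(-18,13,76)),(W,w(481,366),(18,13,76)),(W,w(133,583),(-18,-13,76)),(W,w(476,583),(18,-13,76))]
oS=[(S,s(480,571),(-18,-13,0)),(S,s(584,513),(18,-13,0)),(S,s(384,522),(-18,13,0)),(S,s(626,172),(18,-13,76))]
def world(p,l):
    x,y,z,a=p; c,n=np.cos(a),np.sin(a); l=np.array(l)/1000
    return np.array([x+c*l[0]-n*l[1],y+n*l[0]+c*l[1],z+l[2]])
for name,obs in (("wrist",oW),("scene",oS),("both",oW+oS)):
    r=least_squares(lambda p:np.concatenate([proj(c,world(p,l))-uv for c,uv,l in obs]),[.55,-.218,.072,.14],x_scale=[.01,.01,.01,.1])
    d=r.x[:3]-g2w(0,0,.072); c,n=np.cos(GY),np.sin(GY)
    print(name,np.round(r.x,4),"yaw",round(np.degrees(r.x[3]),2),"rms",round(np.sqrt(np.mean(r.fun**2)),2),"gauge off mm",np.round([1e3*(c*d[0]+n*d[1]),1e3*(-n*d[0]+c*d[1]),1e3*d[2]],1))
    print(np.round(r.fun.reshape(-1,2),1).tolist())
b=[atz(W,wa(x,255),.110) for x in (213,612)]; m=(b[0]+b[1])/2; d=m-G0; c,n=np.cos(GY),np.sin(GY)
print("barrel wrist gauge mm",1e3*(c*d[0]+n*d[1]),1e3*(-n*d[0]+c*d[1]),"width",np.linalg.norm(b[0]-b[1]))
print("lens scene obs",s(207,203),"pred",proj(S,g2w(0,.075,.11)))
b=[atz(W,wa(x,490),.074) for x in (5,765)]
for q in b: d=q-G0; print("tray side rim", 1e3*(c*d[0]+n*d[1]),1e3*(-n*d[0]+c*d[1]))
E
python3 cf.py
```

```text
wrist [ 0.5492 -0.2226  0.0738  0.1395] yaw 7.99 rms 1.33 gauge off mm [-1.  -4.3  1.8]
[[-0.7, -0.3], [0.2, -0.5], [-1.2, 2.5], [1.9, 1.5], [0.1, -2.1], [-0.5, -1.6]]
scene [ 0.5623 -0.2096  0.0602  0.1825] yaw 10.46 rms 0.44 gauge off mm [ 13.8   6.7 -11.8]
[[0.3, 0.2], [0.4, -0.6], [-0.8, -0.1], [0.1, 0.5]]
both [ 0.5492 -0.2233  0.0729  0.1394] yaw 7.99 rms 1.31 gauge off mm [-1.1 -5.   0.9]
[[-0.6, 0.1], [-0.0, -0.1], [-0.9, 2.4], [1.2, 1.4], [0.3, -2.6], [-1.0, -2.1], [0.5, -0.3], [1.8, -1.0], [-0.7, -1.1], [1.7, -1.4]]
barrel wrist gauge mm 2.081327112913185 80.74225174772626 width 0.04001885428641073
lens scene obs [335.875 240.375] pred [335.36278491 240.11489619]
tray side rim -51.60000986868761 49.86674140648058
tray side rim 50.91157658185613 50.17923749548323
```

```bash
sed -i 's/(-18,13,76)/(-18,12,76)/;s/(18,13,76)/(18,12,76)/;s/(-18,-13,76)),(W/(-18,-12,76)),(W/;s/(W,w(476,583),(18,-13,76))/(W,w(476,583),(18,-12,76))/' cf.py; cat >> cf.py <<'E'
q=atz(W,wa(412,303),.130); d=q-G0; print("barrel top front",1e3*(c*d[0]+n*d[1]),1e3*(-n*d[0]+c*d[1]))
b=[atz(W,wa(x,100),.154) for x in (93,770)]; m=(b[0]+b[1])/2; d=m-G0; print("head mid",1e3*(c*d[0]+n*d[1]),np.linalg.norm(b[0]-b[1]))
E
python3 cf.py
```

```text
wrist [ 0.5491 -0.2219  0.0747  0.1392] yaw 7.97 rms 2.32 gauge off mm [-1.  -3.5  2.7]
[[-0.8, -0.9], [0.4, -1.1], [-1.5, 4.3], [2.2, 3.4], [-0.4, -3.7], [0.0, -3.2]]
scene [ 0.5623 -0.2096  0.0602  0.1825] yaw 10.46 rms 0.44 gauge off mm [ 13.8   6.7 -11.8]
[[0.3, 0.2], [0.4, -0.6], [-0.8, -0.1], [0.1, 0.5]]
both [ 0.5492 -0.223   0.0732  0.1392] yaw 7.97 rms 2.01 gauge off mm [-1.1 -4.7  1.2]
[[-0.7, -0.2], [0.0, -0.3], [-1.0, 4.3], [1.3, 3.3], [0.0, -4.4], [-0.8, -3.9], [0.3, -0.6], [1.6, -1.2], [-0.8, -1.4], [1.6, -1.7]]
barrel wrist gauge mm 2.081327112913185 80.74225174772626 width 0.04001885428641073
lens scene obs [335.875 240.375] pred [335.36278491 240.11489619]
tray side rim -51.60000986868761 49.86674140648058
tray side rim 50.91157658185613 50.17923749548323
barrel top front 1.5715900080251877 77.13185458450388
head mid 2.0592357286991994 0.04403208927191318
```

```bash
sed -i 's/w(133,583)/w(133,552)/;s/w(476,583)/w(473,551)/' cf.py; python3 cf.py | head -6
```

```text
wrist [ 0.5493 -0.2237  0.0705  0.1372] yaw 7.86 rms 0.72 gauge off mm [-1.1 -5.4 -1.5]
[[-0.2, -0.9], [-0.3, -1.0], [0.2, 1.2], [0.3, 0.4], [0.9, -0.6], [-1.0, 0.2]]
scene [ 0.5623 -0.2096  0.0602  0.1825] yaw 10.46 rms 0.44 gauge off mm [ 13.8   6.7 -11.8]
[[0.3, 0.2], [0.4, -0.6], [-0.8, -0.1], [0.1, 0.5]]
both [ 0.5492 -0.2232  0.0711  0.138 ] yaw 7.91 rms 0.8 gauge off mm [-1.1 -4.9 -0.9]
[[-0.4, -1.3], [-0.3, -1.4], [-0.2, 1.1], [0.4, 0.2], [0.7, -0.5], [-0.8, 0.3], [0.3, 0.7], [1.5, -0.0], [-0.9, -0.1], [1.5, -0.4]]
```

```bash
python3 - <<'E'
from h import *
K=imaging.camera_info("wrist")["intrinsics"]; st=ctrl.get_state(); A=R.from_quat(st["tcp_rot"]).as_matrix(); c=cam("wrist")
C=(np.array(K),A.T@(c[1]-st["eef_pos"]),A.T@c[2])
def at(uv,z): o,d=ray(C,uv); return (o+d*(-z-o[2])/d[2])*1e3
for h in (.080,.083,.086):
  for uv in ((190+183/4.4,180+572/4.4),(190+573/4.4,180+575/4.4),(200+127/4,220+360/4),(200+481/4,220+366/4)): print(h,np.round(uv),np.round(at(uv,h),1))
for h in (.007,): # bottom near, row: rack pocket edge in w14 hides; w18
  for uv in ((200+195/4,220+62/4),(200+416/4,220+64/4)): print(h,np.round(at(uv,h),1))
im=cv2.imread("pics/w14.png"); cv2.imwrite("pics/w14d.png",cv2.resize(im[220:380,200:360],None,fx=4,fy=4,interpolation=cv2.INTER_CUBIC))
E
```

```text
0.08 [232. 310.] [  7.7 -19.1 -80. ]
0.08 [320. 311.] [  7.4  17.2 -80. ]
0.08 [232. 310.] [  7.7 -19.1 -80. ]
0.08 [320. 312.] [  7.   17.3 -80. ]
0.083 [232. 310.] [ 10.  -18.6 -83. ]
0.083 [320. 311.] [  9.8  16.7 -83. ]
0.083 [232. 310.] [ 10.  -18.5 -83. ]
0.083 [320. 312.] [  9.4  16.7 -83. ]
0.086 [232. 310.] [ 12.3 -18.  -86. ]
0.086 [320. 311.] [ 12.1  16.1 -86. ]
0.086 [232. 310.] [ 12.3 -18.  -86. ]
0.086 [320. 312.] [ 11.7  16.2 -86. ]
0.007 [  9.2 -18.5  -7. ]
0.007 [ 8.8 17.2 -7. ]
```

View pics/w14d.png

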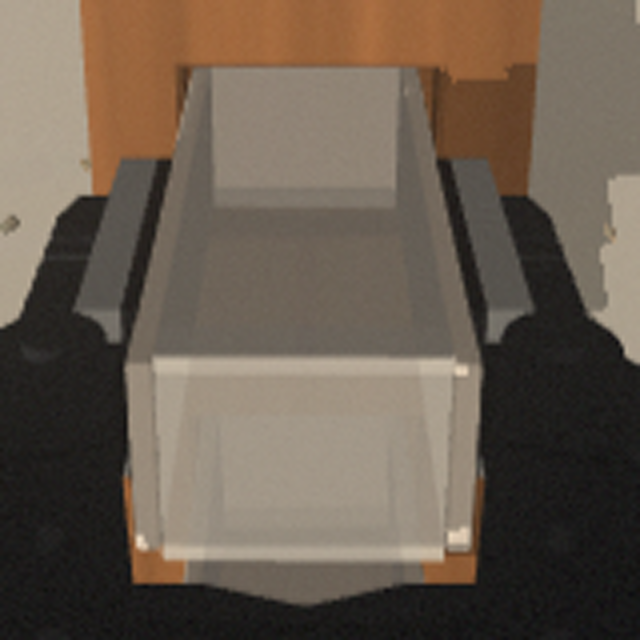

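```bash
python3 - <<'E'
from h import *
im=np.stack([imaging.read_camera("scene").astype(float) for _ in range(6)]).mean(0).astype(np.uint8)
cv2.imwrite("pics/s19.png",cv2.resize(im[238:292,350:392,::-1],None,fx=11,fy=11,interpolation=cv2.INTER_NEAREST))
S=cam("scene")
def world(p,l):
    x,y,z,a=p; c,n=np.cos(a),np.sin(a); l=np.array(l)/1000
    return np.array([x+c*l[0]-n*l[1],y+n*l[0]+c*l[1],z+l[2]])
p=[.5492,-.2232,.0711,.138]
for z in (0,20,31,50,76):
    print(z,[np.round((proj(S,world(p,(-18,y,z)))-[350,238])*11).tolist() for y in (13,12,11,0,-11,-12,-13)])
E
```

```text
0 [[79.0, 463.0], [84.0, 466.0], [89.0, 469.0], [150.0, 500.0], [212.0, 533.0], [217.0, 536.0], [223.0, 539.0]]
20 [[90.0, 342.0], [95.0, 345.0], [101.0, 348.0], [162.0, 378.0], [225.0, 410.0], [230.0, 413.0], [236.0, 416.0]]
31 [[96.0, 274.0], [102.0, 277.0], [107.0, 280.0], [169.0, 310.0], [232.0, 341.0], [238.0, 344.0], [243.0, 347.0]]
50 [[107.0, 155.0], [113.0, 158.0], [118.0, 161.0], [181.0, 190.0], [245.0, 220.0], [251.0, 222.0], [256.0, 225.0]]
76 [[123.0, -12.0], [128.0, -9.0], [134.0, -7.0], [198.0, 21.0], [263.0, 49.0], [269.0, 51.0], [275.0, 54.0]]
```

View pics/s19.png

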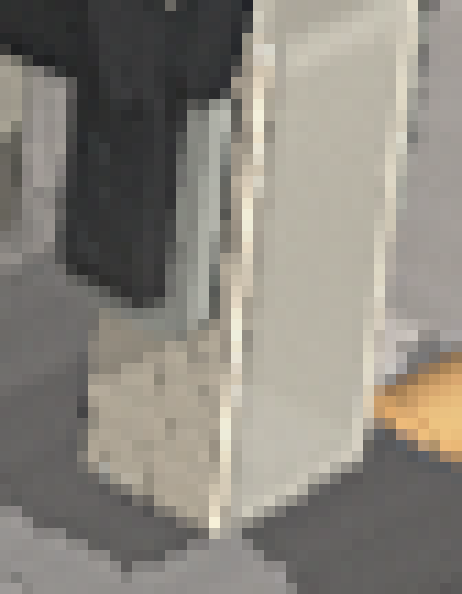

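Scene and wrist views fitted together put the case at gauge (−1, −5, −1) mm from the target. The lamp barrel in the wrist view puts the light axis about +1.5 to +2 mm in x. I'll correct for both.

```bash
python3 -m creep '[0.1,0.04,-0.02,0, 0.19,0.09,-0.03,0, 0.19,0.09,-0.03,0, 0.19,0.09,-0.03,0, 0.19,0.09,-0.03,0, 0.19,0.09,-0.03,0, 0.19,0.09,-0.03,0, 0.19,0.09,-0.03,0]'
python3 - <<'E'
from h import *
move([.5496,-.2182,.065],8.17)
c=cam("wrist"); im=shot("wrist","w20"); np.savez("w20.npz",K=c[0],o=c[1],A=c[2])
crop("wrist",im,190,60,370,200,"w20a",4.4)
crop("wrist",im,200,220,360,380,"w20b",4)
im=imaging.read_camera("scene"); crop("scene",im,310,215,400,295,"s20c",8)
E
```

```text
time: 24.35
eef_pos: [0.5511, -0.2144, 0.0659]
tcp_rot: [0.654, 0.756, -0.0, -0.0]
contact_force: [-0.2, 0.0, -1.2]
opening: 0.421
units [-0.141 -0.08   0.036] turn 0.03 | now [ 0.5511 -0.2144  0.0659] yawy 8.31 tilt [-0. -0. -1.] F [-0.2  0.  -1.2] op 0.421 t 24.35 q6 -0.69
```

View pics/s20c.png

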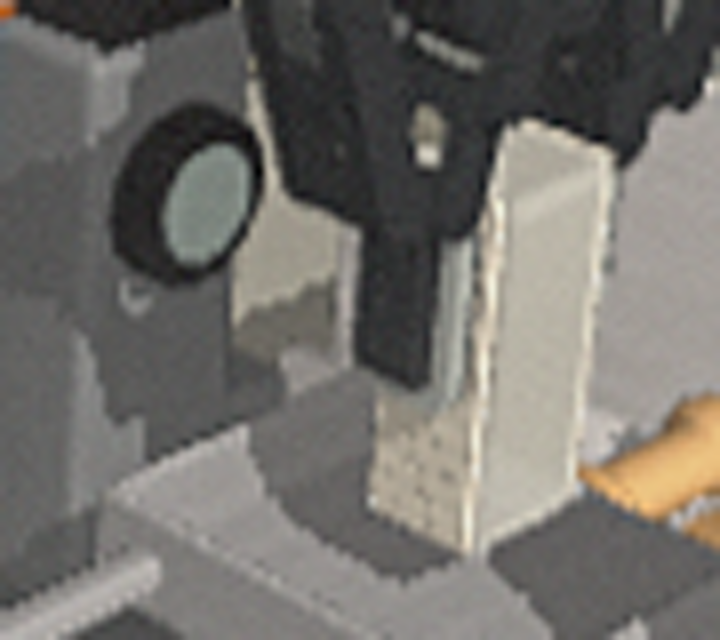

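View pics/w20a.png

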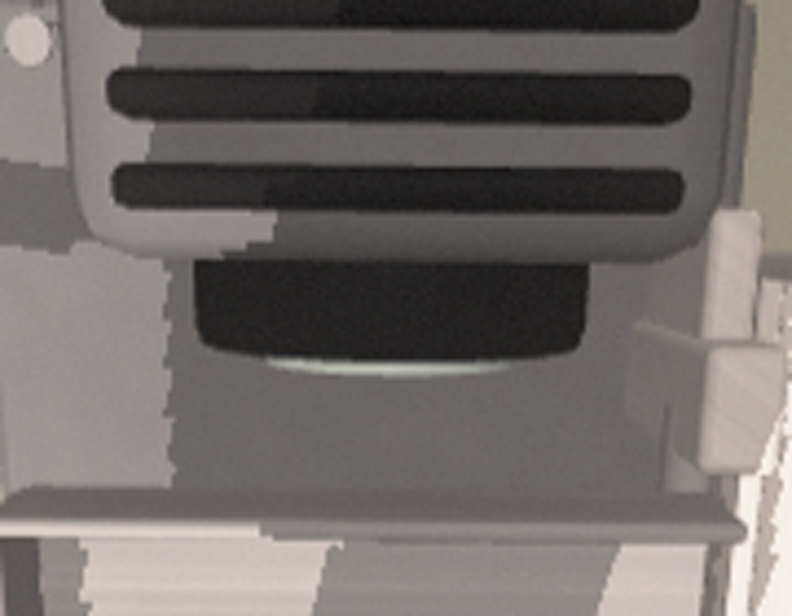

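View pics/w20b.png

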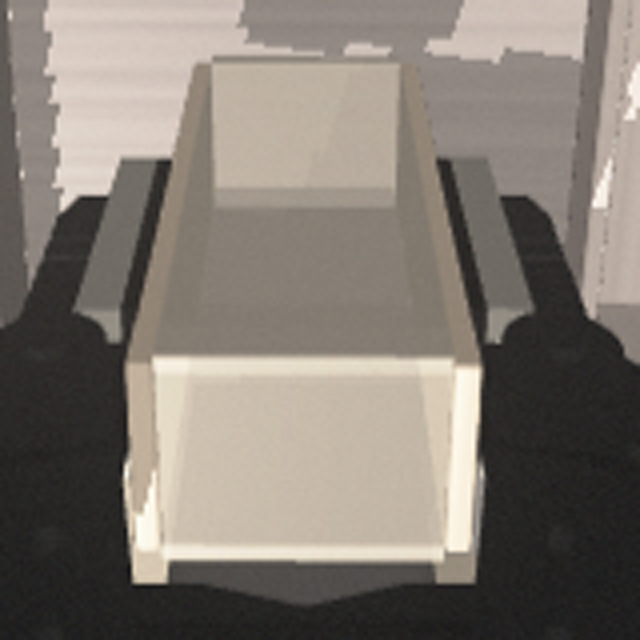

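```bash
sed -e 's/w18/w20/; s/s(480,571)/s(470,553)/; s/s(584,513)/s(578,493)/; s/s(384,522)/s(371,504)/; s/s(626,172)/s(614,152)/; s/wa(x,255),.110) for x in (213,612)/wa(x,315),.110) for x in (194,588)/; s/wa(x,490),.074) for x in (5,765)/wa(x,530),.074) for x in (0,745)/; s/wa(412,303)/wa(391,360)/;s/wa(x,100),.154) for x in (93,770)/wa(x,180),.154) for x in (72,725)/' cf.py > cf2.py; python3 cf2.py
```

```text
wrist [ 0.5508 -0.2187  0.071   0.1373] yaw 7.87 rms 0.71 gauge off mm [ 1.1 -0.6 -1. ]
[[-0.2, -0.9], [-0.3, -1.0], [0.1, 1.2], [0.2, 0.4], [0.9, -0.6], [-1.0, 0.2]]
scene [ 0.5588 -0.2096  0.0656  0.1835] yaw 10.52 rms 0.32 gauge off mm [10.4  7.2 -6.4]
[[0.3, 0.2], [-0.1, -0.4], [-0.6, -0.1], [0.4, 0.3]]
both [ 0.5507 -0.218   0.0718  0.1388] yaw 7.95 rms 0.71 gauge off mm [ 1.1  0.  -0.2]
[[-0.4, -1.3], [-0.2, -1.5], [-0.3, 1.1], [0.6, 0.2], [0.7, -0.3], [-0.7, 0.5], [-0.1, 0.7], [0.6, 0.4], [-0.7, -0.0], [1.2, 0.2]]
barrel wrist gauge mm 2.116378108463908 79.65707288665335 width 0.040264024992535785
lens scene obs [335.875 240.375] pred [335.36278491 240.11489619]
tray side rim -50.8187444127324 49.01364586508424
tray side rim 51.0351614029525 49.32463781018558
barrel top front 1.9488570085260688 77.02526116517946
head mid 2.1242880654366822 0.04354202130999077
```

The case is within about 1 mm of the light path and 0.2° in yaw. Last overall look.

```bash
python3 -m creep '[0,0,0,0, 0,0,0,0, 0,0,0,0, 0,0,0,0]'; python3 - <<'E'
from h import *
shot("scene","s21"); shot("top","t21"); print(ctrl.get_state()["dq"].round(3))
E
```

```text
time: 24.78
eef_pos: [0.5511, -0.2144, 0.0659]
tcp_rot: [0.654, 0.757, -0.0, -0.0]
contact_force: [-0.2, -0.8, -0.2]
opening: 0.418
[-0.001 -0.     0.     0.002 -0.001 -0.   ]
```

View pics/s21.png

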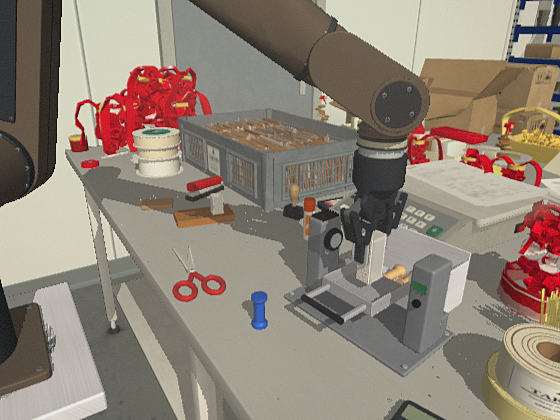

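View pics/t21.png

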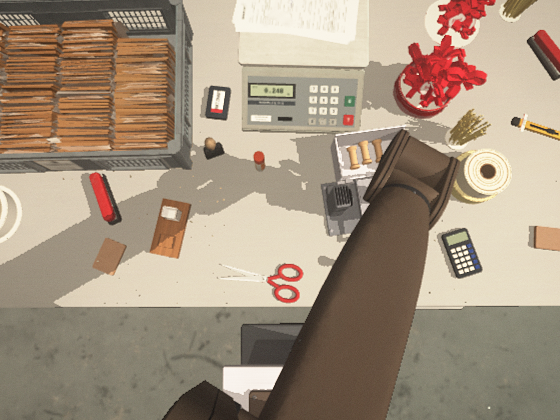

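The case is held between the lamp and detector at scene(375,258), and the short case is still in the rack at scene(217,204). The glue stick stands at scene(309,215), the blue bobbin is untouched at scene(259,309), and the bobbins are in the bin at top(365,153).

```bash
python3 -c "
from plant import ctrl
print(ctrl.sign_off())"
```

```text
the job is handed in; nothing more can be done
None
```

I tipped all three bobbins into the bin with the tray's handle and lowered the tray. I then took the tall case from the rack by its frosted faces, and I handed in at about 25 s while still holding it in the light path.

**Last checks:**
- **Position:** the wrist and scene views fitted together put the case about 1 mm or less from the light path, upright, with its windows about 0.2° off square to the light. The estimates of where the light axis lies differ by about 1.5 mm. The scene view on its own gave a poor fit (about 10 mm off), so I relied on the combined one.
- **Stillness:** joint speeds were about zero.
- **Other things:** the short case is in the rack, the glue stick is standing, and the blue look-alike is untouched.

**What went wrong or disagreed:**
- **Handle:** the first grip closed above the bar. The pictures showed the finger ends about 38 mm above the reported TCP. I allowed for that afterwards.
- **Grip on the case:** the pads may sit 1–2 mm off-centre on the frosted faces. The edge of a pad may then reach a window's rim. As I read the pictures, the windows are set back from the plane the pads press on, so I don't think they were touched. I could not confirm that directly.

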